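# Book a crate of hardware tins in on the workbench

## Task

Stand every hardware tin from the steel sheet upright in the wooden crate, one per cell. Then pick up the barcode scanner and read first the label on the stand and after it the label on the crate, each time holding the scanner still for two seconds with its window about 9 cm from the label, looking squarely at the middle of the bars along the label's slope; then lay the scanner back on its belly on the rubber mat, lengthwise and wholly on it, and let go. Last, swing the tally counter's lever to its stop and let it spring back; leave the plastic bottle, cardboard box and screwdriver alone.

Things in the scene. Friction and masses are not known exactly. Their poses are not given: they have to be found in the camera images.
- tin1: round closed metal tin of hardware with a paper band, 58 mm diameter, 62 mm tall, about 0.16 kg, standing loose on the steel sheet (3 mm thick). All tins are alike; three to five are present. Origin: centre of its underside, z up the tin.
- tin2: round closed metal tin of hardware with a paper band, 58 mm diameter, 62 mm tall, about 0.16 kg, standing loose on the steel sheet (3 mm thick). All tins are alike; three to five are present. Origin: centre of its underside, z up the tin.
- tin3: round closed metal tin of hardware with a paper band, 58 mm diameter, 62 mm tall, about 0.16 kg, standing loose on the steel sheet (3 mm thick). All tins are alike; three to five are present. Origin: centre of its underside, z up the tin.
- tin4: round closed metal tin of hardware with a paper band, 58 mm diameter, 62 mm tall, about 0.16 kg, standing loose on the steel sheet (3 mm thick). All tins are alike; three to five are present. Origin: centre of its underside, z up the tin.
- tin5: round closed metal tin of hardware with a paper band, 58 mm diameter, 62 mm tall, about 0.16 kg, standing loose on the steel sheet (3 mm thick). All tins are alike; three to five are present. Origin: centre of its underside, z up the tin.
- crate: open divided wooden crate, fixed, 173 (its x) by 257 mm (its y); walls 40 mm high, 5 thick; dividers 5 thick, no higher than the walls; floor about 5 thick. 2 by 3 square cells about 79 mm wide, centres at x = -42, +42 and y = -84, 0, +84 mm in its frame. Origin: centre of its underside. Its +y side carries the crate label.
- crate_label: barcode label (72 by 48 mm, on a grey plate 80 by 56) fixed outside the crate's +y wall, centre 72 mm above the bench, facing away from the crate, leaning back 25 degrees from upright. Origin: centre of the printed face; x points INTO the face (the way a square-on scanner looks), y along the label's width, z up along the face.
- shelf_label: a second barcode label of the same size, on a separate steel stand fixed to the bench beyond the tins; centre 115 mm above the bench, facing the robot, leaning back 25 degrees. Origin and axes as for the crate label.
- mat: black rubber mat, 220 mm (its x) by 120 mm (its y), 4 mm thick, fixed to the bench: the scanner's place. Origin: centre of its underside.
- scanner: straight handheld barcode scanner, 150 mm long, 0.18 kg, belly down on the mat. Grey handle 30 wide, 30 high, x -75 to +25 mm; black head 46 wide, 36 high, x +25 to +75. Always on; looks along its +x out of the head's front. Origin: centre of its underside, midway along the length; centre of mass about 11 mm ahead of it; z up.
- nose (a point): centre of the scanner's front window, 75 mm ahead of the scanner's origin and 18 mm above its belly; axes as the scanner's.
- tally_lever (a joint): angle of the tally counter's lever, rad: 0 at rest, 1.0 at its stop. A spring holds it at 0 and pulls it back when released; about 2 N at the post starts it, about 6 N holds it at the stop. Seen from above it advances anticlockwise about lever_hinge.
- lever_hinge (a point): vertical hinge axis of the lever, 60 mm above the bench on top of the grey tally counter (box 64 by 80 by 56 mm on a foot plate 100 by 110 mm, fixed to the bench). The flat arm lies between 60 and 65 mm above the bench.
- lever_post (a point): top centre of the upright black thumb post at the end of the lever arm: 12 mm diameter, 55 mm from the hinge axis, top 94 mm above the bench. It sticks out 29 mm above the arm and moves with the lever; at rest it lies on the counter's robot side, towards the left (+y).
- plastic_bottle: bystander: clear plastic bottle, 56 mm diameter, 170 mm tall; leave alone. Origin: centre of underside.
- screw_box: bystander: cardboard box 60 by 90 by 45 mm; leave alone. Origin: centre of underside.
- screwdriver: bystander: screwdriver lying on the bench; leave alone.
Things that resemble listed ones, but are neither listed nor needed, are in the scene too. What is shaped like the tin5 but red, turquoise or yellow is not meant.

How it is judged:
On the way, in this order (a step that is already met when the one before it is completed fails the run):
1. every tin stands upright in a cell of the crate, released (x of tin1 in the frame of crate between -0.08 and 0.08 m and y of tin1 in the frame of crate between -0.122 and 0.122 m and z of each of tin1, tin2, tin3, tin4, tin5 in the frame of crate below 0.012 m and angle between each of tin1, tin2, tin3, tin4, tin5's own z axis and vertical below 0.1 rad and linear speed of each of tin1, tin2, tin3, tin4, tin5 below 0.03 m/s and x of tin2 in the frame of crate between -0.08 and 0.08 m and y of tin2 in the frame of crate between -0.122 and 0.122 m and x of tin3 in the frame of crate between -0.08 and 0.08 m and y of tin3 in the frame of crate between -0.122 and 0.122 m and x of tin4 in the frame of crate between -0.08 and 0.08 m and y of tin4 in the frame of crate between -0.122 and 0.122 m and x of tin5 in the frame of crate between -0.08 and 0.08 m and y of tin5 in the frame of crate between -0.122 and 0.122 m and contact force between the fingers and tin1 below 0.5 N and contact force between the fingers and tin2 below 0.5 N and contact force between the fingers and tin3 below 0.5 N and contact force between the fingers and tin4 below 0.5 N and contact force between the fingers and tin5 below 0.5 N), for 0.3 s.
2. the scanner is held steady for 1 s square to the stand's label, 60 to 130 mm off, on its middle (x of nose in the frame of shelf_label between -0.13 and -0.06 m and x of shelf_label in the frame of nose above 0 m and y of shelf_label in the frame of nose between -0.015 and 0.015 m and z of shelf_label in the frame of nose between -0.015 and 0.015 m and angle between the x axis of scanner and the x axis of shelf_label, either way round below 0.2 rad and linear speed of scanner below 0.03 m/s and angular speed of scanner below 0.2 rad/s), for 1 s.
3. the scanner is held steady for 1 s square to the crate's label, 60 to 130 mm off, on its middle (x of nose in the frame of crate_label between -0.13 and -0.06 m and x of crate_label in the frame of nose above 0 m and y of crate_label in the frame of nose between -0.015 and 0.015 m and z of crate_label in the frame of nose between -0.015 and 0.015 m and angle between the x axis of scanner and the x axis of crate_label, either way round below 0.2 rad and linear speed of scanner below 0.03 m/s and angular speed of scanner below 0.2 rad/s), for 1 s.
4. the scanner lies on its mat, released (x of scanner in the frame of mat between -0.04 and 0.04 m and y of scanner in the frame of mat between -0.04 and 0.04 m and angle between the x axis of scanner and the x axis of mat, either way round below 0.35 rad and angle between scanner's own z axis and vertical below 0.1 rad and z of scanner in the frame of mat below 0.012 m and linear speed of scanner below 0.03 m/s and contact force between the fingers and scanner below 0.5 N), for 0.3 s.
5. the tally lever is swung to its stop (value of joint tally_lever above 0.92 rad), for 0.05 s.
6. the lever is released and has sprung back (value of joint tally_lever below 0.08 rad), for 0.1 s.
At the end, for the whole second after the job is handed in: Every present tin stands upright (within 0.1 rad) on a crate cell's floor, at rest; the released scanner lies on its belly on the mat, origin within 40 mm of the mat's centre along each mat axis, lengthwise within 0.35 rad; the lever is back under 0.08 rad (all of step 4 and x of tin1 in the frame of crate between -0.08 and 0.08 m and y of tin1 in the frame of crate between -0.122 and 0.122 m and z of each of tin1, tin2, tin3, tin4, tin5 in the frame of crate below 0.012 m and angle between each of tin1, tin2, tin3, tin4, tin5's own z axis and vertical below 0.1 rad and linear speed of each of tin1, tin2, tin3, tin4, tin5 below 0.03 m/s and x of tin2 in the frame of crate between -0.08 and 0.08 m and y of tin2 in the frame of crate between -0.122 and 0.122 m and x of tin3 in the frame of crate between -0.08 and 0.08 m and y of tin3 in the frame of crate between -0.122 and 0.122 m and x of tin4 in the frame of crate between -0.08 and 0.08 m and y of tin4 in the frame of crate between -0.122 and 0.122 m and x of tin5 in the frame of crate between -0.08 and 0.08 m and y of tin5 in the frame of crate between -0.122 and 0.122 m and value of joint tally_lever below 0.08 rad); the robot touches nothing.
It fails at once if plastic bottle disturbed (moved more than 30 mm) (distance of plastic_bottle from where it was at the start of the episode above 0.03 m).
It fails at once if screw box disturbed (moved more than 30 mm) (distance of screw_box from where it was at the start of the episode above 0.03 m).
It fails at once if screwdriver disturbed (moved more than 30 mm) (distance of screwdriver from where it was at the start of the episode above 0.03 m).
Of tin1, tin2, tin3, tin4, tin5 only 3 to 5 are there at a start; the rules pass over those that are not, and their reading is None.
At some moment in a run one of tin1, tin2, tin3, tin4, tin5, scanner may be knocked a few centimetres aside while the robot is not near it.
It also fails if it takes over 210 s, if anything falls off the work surface, if the arm or the gripper's body presses on something with over 40 N, if the wrist force passes 120 N, or if a joint passes its speed limit or range.

## Robot

A 6-joint arm with a two-finger parallel gripper is mounted at the origin on the work surface. World frame = base frame: x ahead of the robot, y to its left, z up, the work surface at z = 0. Lengths are in m, angles in rad, forces in N, time in s.
With the tool pointing down it reaches from about 0.375 to 0.9 m from the base axis. Payload 3.1 kg.
Tool frame: the origin (TCP) lies at the very end of the fingers, on their centre line; the grasp point (between the pads) lies 19 mm behind it; z points along the fingers, y is the line along which they close (so a half turn about z gives the same grasp; the last joint's range is limited). The gripper opens to 85 mm and grips with 20 to 120 N. Pads are 22 mm wide; open, the fingers measure 114 mm over their backs; the gripper's body (76 mm by 85 mm) begins 54 mm behind the grasp point. The pads swing forward as they close: fully open they stand 13 mm farther back than shut.
Start: joints at [1.036, 0.527, 1.433, -0, 1.181, -0.178], TCP at [0.218, 0.586, 0.231] pointing down, gripper open.
Joint ranges: [-3.08, 3.08], [-0.75, 2.2], [0.22, 2.44], [-1.43, 4.57], [0, 2.65], [-2.85, 2.85]. Speed limits (rad/s): [2.79, 2.79, 3.14, 3.14, 3.14, 3.14].

## Interface

Orientations are given as a unit quaternion [x, y, z, w].
In Python, from station import telemetry, snapshot, ticket gives the robot as it stands.
- The arm moves only by the tool move_arm, never from a script. Its argument "commands" is text: rows parted by semicolons, each of 7 numbers parted by spaces: the shift along the tool's x, y, z in mm, then the turn, a rotation vector about the tool's x, y, z in degrees, then the opening, from -1 (shut) to 1 (fully open). A call has exactly 5 rows; each row is the pose to reach, as a shift and turn from the pose commanded when the call began, along the tool's axes at that moment; what a row does not reach only later rows make up. A row lasts 1/8 s, in which the tool goes at most 62.5 mm and 10.7 degrees, less where a joint would pass 70% of its speed; a pose out of reach is approached as far as the arm can. A call with a gripper value outside its range is refused whole. The fingers move at their own pace and stop on an object; "grip_force" is the grip in N (left out, the last holds). Time passes only in rows, so rows that repeat a pose let the fingers close, or fill a call up. It gives the time, the measured TCP pose, the force, the opening and the grip force at its end, in the units of the state.
- telemetry.sense(): the state, without advancing time (a new reading comes with each control period).
- snapshot(name): name is "side" or "top" or "wrist"; returns a dict with "image" (384x512x3 uint8, red, green, blue), "fx", "fy", "cx", "cy" (pixels), "pose" (4x4, takes a point from camera to world coordinates). Camera axes: x right, y down, z forward; pixel columns grow to the right and rows downward; lengths in m; the calibration is good to about 2 mm. The wrist camera is an equidistant fisheye: a pixel r from the principal point sees the ray r / f radians off the axis. A picture is of the moment at which its call begins. There is no depth.
- ticket.sign_off(): hands the job in; it is judged then, once.
The state is a dict: "t": time; "q": joint angles; "qd": joint speeds; "tau": joint torques, N m; "tcp_pos": TCP position; "tool_rot": TCP orientation; "force": force on the tool from outside, world axes, zero at the start; "ft_torque": the same for the moment, N m; "finger_gap": opening from 0.0 (shut) to 1.0 (fully open); "gripper_force": force on a finger pad.
Only numpy, scipy, OpenCV 4.12 (cv2) and the standard library are available. Lean on these libraries where they do the work, as an engineer would, in place of code of your own. Each camera call takes 0.05 s, during which the arm holds its last target. There are 200 camera calls.

## Working session

There is one attempt and no reset: what is moved stays moved. The work goes in short steps, Python scripts to look and compute and a tool call to move; the robot and the scene stay as the last step left them, time stands still between calls to the robot, and variables do not carry over. Pictures are saved under pics/ and viewed, at most 14 in all, crops included, and the job is handed in when it is done.

Besides the shell and the picture viewer there is one more tool, called after "Request:" by a JSON object that holds its "op" and its "data", one argument or row to a line. move_arm: Moves the arm, as the interface text tells. Its arguments: {"type":"object","properties":{"commands":{"type":"string"},"grip_force":{"type":"number"}},"required":["commands"]}

```bash
mkdir -p pics; ls
python3 - <<'E'
from station import telemetry, snapshot
import cv2,numpy as np
s=telemetry.sense();print({k:np.round(v,3).tolist() for k,v in s.items()})
for n in("top","side"):
    d=snapshot(n);cv2.imwrite(f"pics/{n}0.png",d["image"][:,:,::-1]);np.savez(f"{n}0.npz",**d)
    print(n,d["fx"],d["fy"],d["cx"],d["cy"],np.round(d["pose"],3).tolist())
E
```

```text
pics
{'t': 0.0, 'q': [1.036, 0.528, 1.434, -0.0, 1.181, -0.178], 'qd': [-0.001, 0.002, 0.0, -0.001, -0.0, -0.0], 'tau': [-0.0, -44.235, -17.803, -0.0, 0.008, 0.0], 'tcp_pos': [0.217, 0.585, 0.23], 'tool_rot': [0.177, 0.984, -0.001, -0.0], 'force': [-0.022, 0.33, 0.517], 'ft_torque': [0.02, 0.019, -0.005], 'gripper_force': 0.0, 'finger_gap': 1.001}
top 489.31200832782355 489.31200832782355 252.97052085010176 188.8619891255367 [[-0.002, -0.983, 0.182, 0.203], [-1.0, -0.001, -0.014, -0.059], [0.014, -0.182, -0.983, 1.947], [0.0, 0.0, 0.0, 1.0]]
side 422.0076623898503 422.0076623898503 257.17228518595 192.20724472531728 [[0.989, -0.073, 0.125, 0.347], [-0.144, -0.618, 0.773, -1.293], [0.021, -0.782, -0.622, 1.079], [0.0, 0.0, 0.0, 1.0]]
```

View pics/top0.png

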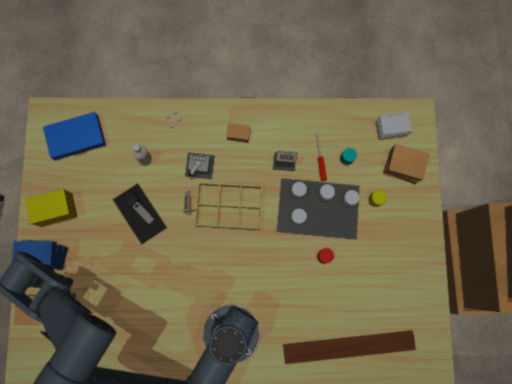

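View pics/side0.png

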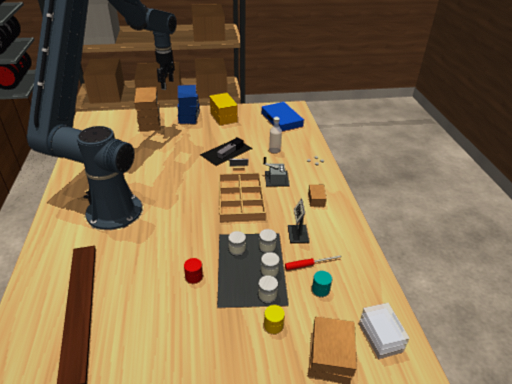

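The two views show four tins on the sheet (top view px 299,188; 327,192; 351,198; 299,216), with the crate around (230,207), mat (140,213), counter (200,165) and stand (286,158). Next I'll zoom in and measure.

```bash
cat > h.py <<'E'
import numpy as np,cv2
from scipy.spatial.transform import Rotation as R
def load(n): return dict(np.load(n+".npz"))
def snap(name,save):
    from station import snapshot
    d=snapshot(name);np.savez(save+".npz",**d);cv2.imwrite(f"pics/{save}.png",d["image"][:,:,::-1]);return d
def ray(d,u,v,fish=False):
    x=(u-d["cx"])/d["fx"];y=(v-d["cy"])/d["fy"]
    if fish:
        r=np.hypot(x,y)+1e-12;c=np.array([x/r*np.sin(r),y/r*np.sin(r),np.cos(r)])
    else: c=np.array([x,y,1.])
    w=d["pose"][:3,:3]@c;return d["pose"][:3,3],w/np.linalg.norm(w)
def plane(d,uv,z,fish=False):
    o,w=ray(d,*uv,fish);return o+w*(z-o[2])/w[2]
def tri(*rays):
    A=sum(np.eye(3)-np.outer(w,w) for o,w in rays);b=sum((np.eye(3)-np.outer(w,w))@o for o,w in rays)
    p=np.linalg.solve(A,b);return p,max(np.linalg.norm(np.cross(p-o,w)) for o,w in rays)
def proj(d,p,fish=False):
    c=d["pose"][:3,:3].T@(np.asarray(p)-d["pose"][:3,3])
    if fish:
        r=np.hypot(c[0],c[1]);k=np.arctan2(r,c[2])/r;return d["cx"]+d["fx"]*k*c[0],d["cy"]+d["fy"]*k*c[1]
    return d["cx"]+d["fx"]*c[0]/c[2],d["cy"]+d["fy"]*c[1]/c[2]
def blobs(m,amin=20):
    n,l,s,c=cv2.connectedComponentsWithStats(m.astype(np.uint8));return [(c[i].round(1).tolist(),int(s[i,4]),s[i,:4].tolist()) for i in range(1,n) if s[i,4]>=amin]
def crop(d,x0,y0,x1,y1,k,save):
    im=d["image"][y0:y1,x0:x1,::-1];cv2.imwrite(f"pics/{save}.png",cv2.resize(im,None,fx=k,fy=k,interpolation=cv2.INTER_CUBIC))
def sense():
    from station import telemetry
    s=telemetry.sense();return s
def go(target,yaw=None,rot=None):
    """shift (mm) in tool axes and rotvec (deg) from the current measured pose to target"""
    s=sense();r=R.from_quat(s["tool_rot"]);d=r.inv().apply(np.array(target)-s["tcp_pos"])*1000
    if rot is None: rot=r if yaw is None else R.from_euler('z',yaw)*R.from_euler('x',np.pi)
    print("shift mm",d.round(1),"turn deg",np.rad2deg((r.inv()*rot).as_rotvec()).round(1),"tcp",np.round(s["tcp_pos"],4),"t",round(s["t"],2))
E
python3 - <<'E'
from h import *
t=load("top0");s=load("side0")
for n,d in(("top",t),("side",s)):
    h=cv2.cvtColor(d["image"],cv2.COLOR_RGB2HSV)
    m=(h[...,1]<60)&(h[...,2]>105)
    print(n,[b for b in blobs(m,25) if (n=="top" and 170<b[0][0]<380 and 120<b[0][1]<240) or (n=="side" and 200<b[0][0]<320 and 130<b[0][1]<310)])
crop(t,105,120,375,250,2.9,"tc")
crop(s,190,130,330,310,3.3,"sc")
E
```

```text
top [([318.2, 143.6], 40, [316, 133, 5, 22]), ([193.5, 164.4], 99, [189, 156, 12, 17]), ([203.8, 165.1], 68, [198, 157, 10, 14]), ([298.9, 188.5], 167, [292, 182, 15, 14]), ([327.0, 191.1], 169, [320, 184, 15, 15]), ([351.8, 196.9], 170, [345, 190, 15, 15]), ([298.8, 215.5], 173, [292, 209, 15, 14])]
side [([276.1, 132.7], 106, [270, 126, 12, 19]), ([225.1, 148.7], 45, [219, 145, 14, 9]), ([276.6, 168.6], 123, [265, 163, 21, 12]), ([299.4, 210.4], 67, [294, 201, 11, 21]), ([267.6, 234.8], 163, [259, 229, 18, 12]), ([236.6, 237.0], 172, [228, 231, 18, 13]), ([266.6, 246.9], 80, [260, 243, 14, 8]), ([236.3, 249.3], 85, [230, 245, 15, 9]), ([269.9, 258.7], 211, [261, 252, 19, 14]), ([268.2, 279.9], 324, [258, 268, 20, 23]), ([267.6, 296.7], 82, [261, 293, 14, 8])]
```

View pics/tc.png

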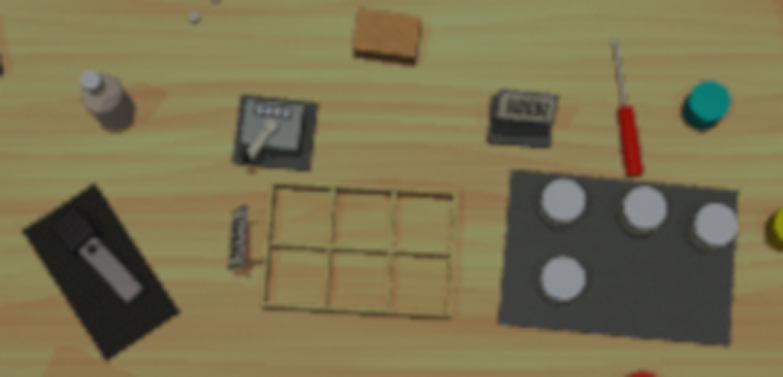

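View pics/sc.png

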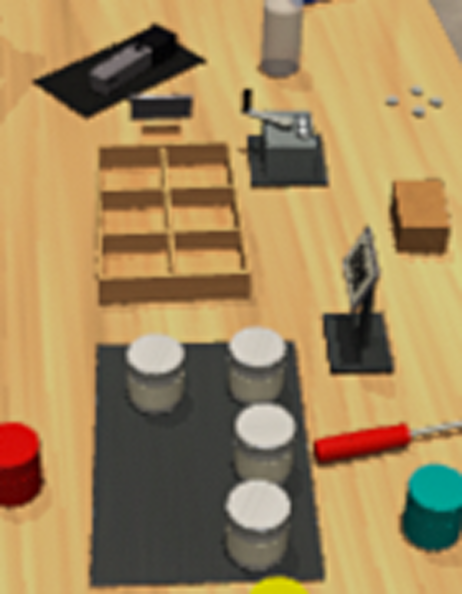

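Run:
```python
from h import *
t=load("top0");s=load("side0")
T=[(298.9,188.5),(327,191.1),(351.8,196.9),(298.8,215.5)]
S=[(267.6,234.8),(269.9,258.7),(268.2,276),(236.6,237.0)]
for a,b in zip(T,S):
    p,e=tri(ray(t,*a),ray(s,*b));print("tin",p.round(3),round(e,4),plane(t,a,.065).round(3))
f=lambda u,v:(u/2.9+105-.35,v/2.9+120-.35)
g=lambda u,v:(u/3.3+190-.35,v/3.3+130-.35)
for n,c in dict(crTL=(272,186),crTR=(457,195),crBR=(452,318),crBL=(263,309)).items(): print(n,plane(t,f(*c),.04).round(3))
for n,c in dict(mat1=(95,184),mat2=(180,312),mat3=(107,360),mat4=(23,231)).items(): print(n,plane(t,f(*c),.004).round(3))
print("crate TL/TR tri",tri(ray(t,*f(272,186)),ray(s,*g(230,147))),tri(ray(t,*f(263,309)),ray(s,*g(99,147))))
print("scanner head front, tail",plane(t,f(66,217),.036).round(3),plane(t,f(132,295),.03).round(3))
print("mat centre",plane(t,f(101,272),.004).round(3))
print("label shelf",tri(ray(t,*f(528,106)),ray(s,*g(360,268))),"post",tri(ray(t,*f(252,157)),ray(s,*g(247,90))),"hinge",plane(t,f(271,126),.065).round(3))
print("bottle",plane(t,f(95,80),.17).round(3),"crate label",plane(t,f(240,238),.072).round(3))
print("sheet",[plane(t,f(*c),.003).round(3) for c in((513,171),(738,192),(729,345),(499,323))])
```

```text
tin [ 0.554 -0.267  0.061] 0.0004 [ 0.554 -0.266  0.065]
tin [ 0.543 -0.377  0.062] 0.0006 [ 0.543 -0.376  0.065]
tin [ 0.519 -0.468  0.087] 0.0022 [ 0.52  -0.473  0.065]
tin [ 0.447 -0.264  0.062] 0.0005 [ 0.447 -0.264  0.065]
crTL [0.577 0.13  0.04 ]
crTR [ 0.565 -0.123  0.04 ]
crBR [ 0.396 -0.116  0.04 ]
crBL [0.408 0.139 0.04 ]
mat1 [0.587 0.379 0.004]
mat2 [0.408 0.256 0.004]
mat3 [0.343 0.353 0.004]
mat4 [0.52  0.475 0.004]
crate TL/TR tri (array([0.58198292, 0.13074886, 0.02855961]), np.float64(0.002824306312610161)) (array([0.41335125, 0.13919194, 0.03634621]), np.float64(0.004724361184222076))
scanner head front, tail [0.534 0.409 0.036] [0.428 0.317 0.03 ]
mat centre [0.463 0.366 0.004]
label shelf (array([ 0.67048684, -0.21595338,  0.1147045 ]), np.float64(0.000575886463077536)) post (array([0.60594295, 0.15082761, 0.1011182 ]), np.float64(0.0017828441752371332)) hinge [0.655 0.13  0.065]
bottle [0.69  0.347 0.17 ] crate label [0.5   0.168 0.072]
sheet [array([ 0.606, -0.203,  0.003]), array([ 0.576, -0.518,  0.003]), array([ 0.362, -0.497,  0.003]), array([ 0.393, -0.181,  0.003])]
```

Run:
```python
from h import *
go((.48,-.02,.33),np.radians(135))
```

```text
shift mm [-457.  -476.1  -98.8] turn deg [-0.1  0.  24.6] tcp [0.2173 0.5853 0.2304] t 0.1
```

Request:
{"op": "move_arm", "data": {
  "commands": "-41 -43 -9 0 0 0 1; -82 -86 -18 0 0 0 1; -123 -129 -27 0 0 0 1; -164 -172 -36 0 0 0 1; -205 -214 -44 0 0 0 1"
}}

```text
t: 0.72
tcp_pos: [0.3356, 0.312, 0.2754]
tool_rot: [0.177, 0.984, -0.0, 0.0]
force: [1.2, 0.2, 0.1]
finger_gap: 0.999
gripper_force: 0.0
```

Request:
{"op": "move_arm", "data": {
  "commands": "-41 -43 -9 0 0 0 1; -82 -86 -18 0 0 0 1; -123 -129 -27 0 0 0 1; -164 -172 -36 0 0 0 1; -205 -214 -44 0 0 0 1"
}}

```text
t: 1.35
tcp_pos: [0.4532, 0.04, 0.3195]
tool_rot: [0.177, 0.984, 0.0, 0.0]
force: [-0.4, 0.6, -0.7]
finger_gap: 1.004
gripper_force: 0.0
```

Request:
{"op": "move_arm", "data": {
  "commands": "-20 -20 -5 0 0 9 1; -40 -40 -10 0 0 18 1; -47 -48 -11 0 0 24.6 1; -47 -48 -11 0 0 24.6 1; -47 -48 -11 0 0 24.6 1"
}}

```text
t: 1.98
tcp_pos: [0.4796, -0.019, 0.33]
tool_rot: [0.382, 0.924, 0.0, -0.001]
force: [-1.1, 0.3, 0.3]
finger_gap: 0.996
gripper_force: 0.0
```

Run:
```python
from h import *
d=snap("wrist","w1");print(d["fx"],d["cx"],d["cy"],d["pose"].round(3).tolist())
go((.543,-.28,.33),np.radians(135))
```

```text
297.3186396354542 252.0482029474482 186.93089427693985 [[0.705, 0.678, 0.206, 0.427], [0.709, -0.676, -0.203, 0.034], [0.001, 0.289, -0.957, 0.472], [0.0, 0.0, 0.0, 1.0]]
shift mm [-2.291e+02 -1.404e+02 -2.000e-01] turn deg [-0.  -0.1  0.1] tcp [ 0.4797 -0.0189  0.33  ] t 2.02
```

View pics/w1.png

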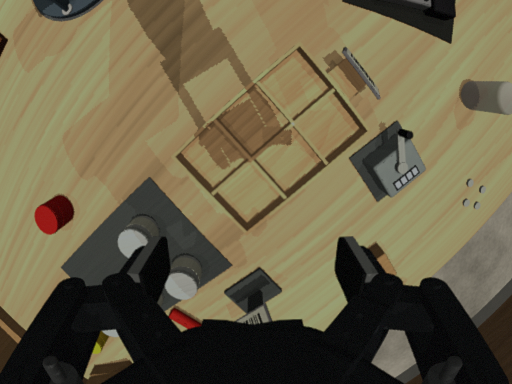

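The wrist view shows the crate's top corners at about (300,47), (366,128), (248,230) and (177,155). The lever post is at (405,132) and the hinge at (401,168).

Run:
```python
from h import *
w=load("w1");t=load("top0")
f=lambda u,v:(u/2.9+105-.35,v/2.9+120-.35)
P=[]
for a,b in [((300,47),(263,309)),((366,128),(272,186)),((248,230),(457,195)),((177,155),(452,318))]:
    p=plane(w,a,.04,True);P.append(p);print(p.round(3),tri(ray(w,*a,True),ray(t,*f(*b)))[0].round(3))
P=np.array(P);print("centre",P.mean(0).round(4),"yaxis",((P[0]+P[1]-P[2]-P[3])/2).round(3),"xaxis",((P[1]+P[2]-P[0]-P[3])/2).round(3))
h=cv2.cvtColor(w["image"],cv2.COLOR_RGB2HSV);m=(h[...,1]<60)&(h[...,2]>120);print(blobs(m,60))
print("post",plane(w,(405,132),.094,True).round(3),"hinge",plane(w,(401,167),.065,True).round(3))
```

```text
[0.42  0.138 0.04 ] [ 0.416  0.146 -0.004]
[0.576 0.131 0.04 ] [0.576 0.13  0.042]
[ 0.567 -0.113  0.04 ] [ 0.572 -0.123  0.015]
[ 0.405 -0.103  0.04 ] [ 0.402 -0.118 -0.008]
centre [0.492  0.0133 0.04  ] yaxis [0.012 0.243 0.   ] xaxis [ 0.159 -0.009  0.   ]
[([506.1, 96.8], 330, [500, 82, 12, 32]), ([402.1, 156.2], 250, [398, 136, 11, 38]), ([499.0, 245.2], 1717, [464, 192, 48, 114]), ([130.1, 241.4], 520, [118, 229, 29, 29]), ([485.5, 254.8], 220, [471, 242, 27, 27]), ([445.9, 272.3], 214, [432, 263, 27, 19]), ([180.6, 286.1], 646, [165, 273, 32, 27]), ([463.1, 284.4], 169, [455, 275, 20, 24]), ([256.5, 315.0], 137, [239, 307, 29, 15]), ([111.0, 332.9], 77, [103, 330, 16, 7]), ([395.2, 355.1], 1003, [372, 330, 44, 47])]
post [0.602 0.161 0.094] hinge [0.653 0.131 0.065]
```

Request:
{"op": "move_arm", "data": {
  "commands": "-50 -30 0 0 0 0 1; -100 -60 0 0 0 0 1; -150 -90 0 0 0 0 1; -200 -120 0 0 0 0 1; -229 -140 0 0 0 0 1"
}}

```text
t: 2.65
tcp_pos: [0.5437, -0.2824, 0.3299]
tool_rot: [0.382, 0.924, -0.0, 0.0]
force: [-0.7, 0.4, -0.3]
finger_gap: 0.999
gripper_force: 0.0
```

Run:
```python
from h import *
d=snap("wrist","w2")
go((.45,-.264,.12),np.radians(135))
```

```text
shift mm [ 83.5 -50.4 209.4] turn deg [-0.1  0.2 -0.1] tcp [ 0.5444 -0.2867  0.3297] t 2.7
```

View pics/w2.png

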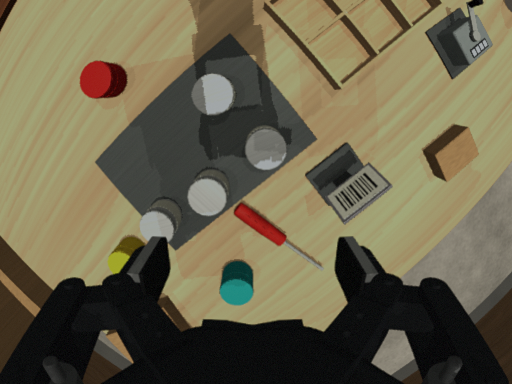

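The wrist view shows four tin tops at about (213,94), (266,148), (208,192) and (158,222), and the stand label at (358,192).

Run:
```python
from h import *
w=load("w2");t=load("top0")
h=cv2.cvtColor(w["image"],cv2.COLOR_RGB2HSV);m=((h[...,1]<70)&(h[...,2]>95)).astype(np.uint8)
m=cv2.morphologyEx(m,cv2.MORPH_OPEN,np.ones((7,7)))
bl=blobs(m,300);print(bl)
T=[(298.8,215.5),(298.9,188.5),(327,191.1),(351.8,196.9)]
for g,tt in zip([(213,94),(266,148),(208,192),(158,222)],T):
    cs,_=cv2.findContours(m,cv2.RETR_EXTERNAL,cv2.CHAIN_APPROX_NONE)
    b=min(bl,key=lambda b:np.hypot(b[0][0]-g[0],b[0][1]-g[1]))
    print(b[0],b[2],plane(w,b[0],.065,True).round(4),tri(ray(w,*g,True),ray(t,*tt))[0].round(3))
# label corners in w2, shelf
for q in [(326,190),(363,161),(391,187),(345,222)]: print("lab",plane(w,q,.115,True).round(3))
print("mid",plane(w,(358,192),.115,True).round(3))
```

```text
[([463.8, 37.8], 310, [456, 25, 16, 27]), ([212.5, 93.8], 1346, [192, 74, 41, 41]), ([265.6, 149.3], 1306, [246, 130, 40, 40]), ([473.8, 248.4], 7358, [403, 165, 109, 146]), ([206.5, 196.8], 1150, [188, 179, 38, 37]), ([155.6, 225.1], 753, [140, 211, 33, 27]), ([393.5, 352.0], 1163, [374, 330, 39, 43])]
[212.5, 93.8] [192, 74, 41, 41] [ 0.4482 -0.2613  0.065 ] [ 0.448 -0.263  0.059]
[265.6, 149.3] [246, 130, 40, 40] [ 0.554  -0.2647  0.065 ] [ 0.544 -0.259  0.118]
[206.5, 196.8] [188, 179, 38, 37] [ 0.543 -0.374  0.065] [ 0.547 -0.382  0.026]
[155.6, 225.1] [140, 211, 33, 27] [ 0.5172 -0.4662  0.065 ] [ 0.522 -0.479  0.033]
lab [ 0.639 -0.241  0.115]
lab [ 0.645 -0.18   0.115]
lab [ 0.702 -0.173  0.115]
lab [ 0.693 -0.252  0.115]
mid [ 0.672 -0.212  0.115]
```

Request:
{"op": "move_arm", "data": {
  "commands": "22 -15 55 0 0 0 1; 44 -30 110 0 0 0 1; 66 -45 165 0 0 0 1; 80 -55 210 0 0 0 1; 80 -55 210 0 0 0 1"
}}

```text
t: 3.32
tcp_pos: [0.4449, -0.2597, 0.1178]
tool_rot: [0.382, 0.924, 0.002, -0.004]
force: [-0.2, -0.3, 0.8]
finger_gap: 0.997
gripper_force: 0.0
```

Run:
```python
from h import *
d=snap("wrist","w3")
go((.4475,-.263,.036),np.radians(135))
```

```text
shift mm [-1.  -0.9 83.9] turn deg [ 0.  -0.1  0.1] tcp [ 0.4476 -0.2618  0.1199] t 3.38
```

View pics/w3.png

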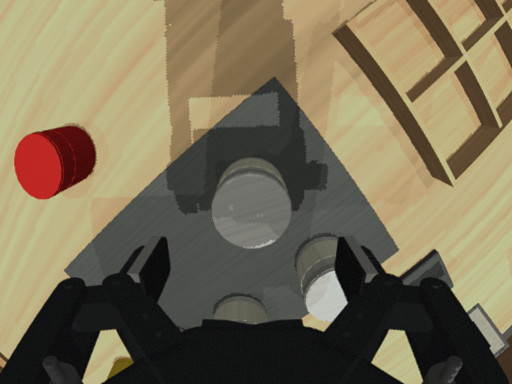

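The tin top is centred at about (251,208), midway between the fingers. I'll descend and grip.

Request:
{"op": "move_arm", "data": {
  "commands": "-1 -1 45 0 0 0 1; -1 -1 75 0 0 0 1; -1 -1 84 0 0 0 1; -1 -1 84 0 0 0 1; -1 -1 84 0 0 0 0.2",
  "grip_force": 40
}}

```text
t: 4.0
tcp_pos: [0.4491, -0.2651, 0.0379]
tool_rot: [0.382, 0.924, -0.001, 0.002]
force: [0.7, -0.1, -1.1]
finger_gap: 0.817
gripper_force: 0.0
```

Request:
{"op": "move_arm", "data": {
  "commands": "0 0 0 0 0 0 -0.2; 0 0 0 0 0 0 -0.2; 0 0 0 0 0 0 -0.2; 0 0 0 0 0 0 -0.2; 0 0 0 0 0 0 -0.2"
}}

```text
t: 4.62
tcp_pos: [0.4488, -0.2649, 0.038]
tool_rot: [0.383, 0.924, -0.0, 0.002]
force: [0.5, 0.9, 5.8]
finger_gap: 0.669
gripper_force: 41.9
```

Run:
```python
from h import *
w=load("w3");print(plane(w,(251,208),.065,True).round(4))
s=sense();print(s["tcp_pos"],s["finger_gap"],s["gripper_force"],s["t"])
go((.4,-.2,.15),np.radians(135))
```

```text
[ 0.4446 -0.2596  0.065 ]
[ 0.44875657 -0.26485028  0.03798395] 0.6691166560397197 41.888739466667175 4.625
shift mm [  80.    11.4 -112.3] turn deg [0.  0.2 0. ] tcp [ 0.4488 -0.2649  0.038 ] t 4.62
```

Request:
{"op": "move_arm", "data": {
  "commands": "0 0 -50 0 0 0 -0.2; 15 20 -100 0 0 0 -0.2; 45 60 -140 0 0 0 -0.2; 80 105 -164 0 0 0 -0.2; 110 150 -164 0 0 0 -0.2"
}}

```text
t: 5.25
tcp_pos: [0.4772, -0.0792, 0.2032]
tool_rot: [0.383, 0.924, 0.0, 0.003]
force: [1.6, -0.0, -1.8]
finger_gap: 0.664
gripper_force: 43.8
```

Request:
{"op": "move_arm", "data": {
  "commands": "28 44 0 0 0 0 -0.2; 28 44 0 0 0 0 -0.2; 28 44 0 0 0 0 -0.2; 28 44 0 0 0 0 -0.2; 28 44 0 0 0 0 -0.2"
}}

```text
t: 5.88
tcp_pos: [0.4872, -0.0306, 0.2003]
tool_rot: [0.384, 0.924, -0.0, -0.0]
force: [-0.5, 0.7, -0.8]
finger_gap: 0.663
gripper_force: 43.9
```

Run:
```python
from h import *
d=snap("wrist","w4");t=snap("top","top1")
s=sense();print(s["tcp_pos"],s["finger_gap"],s["gripper_force"],s["t"])
```

```text
[ 0.48722225 -0.03031605  0.20022076] 0.6665865249206239 43.914066553115845 5.975
```

View pics/w4.png

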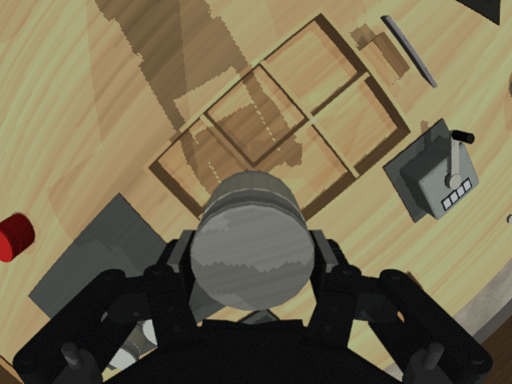

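The held tin is centred at x≈252. The crate's corners are at about (321,13), (410,130) and (149,166), with divider crossings at (310,119) and (255,165).

Run:
```python
from h import *
from scipy.optimize import least_squares
w=load("w4")
A={(321,13):(-.0865,.1285),(410,130):(.0865,.1285),(149,166):(-.0865,-.1285),(262,64):(-.084,.042),(204,115):(-.084,-.042),(366,73):(0,.126),(310,119):(0,.042),(255,165):(0,-.042)}
P=[plane(w,a,.04,True)[:2] for a in A];Q=np.array(list(A.values()));P=np.array(P)
def tf(p,Q): c,s=np.cos(p[2]),np.sin(p[2]);return Q@np.array([[c,s],[-s,c]])+p[:2]
r=least_squares(lambda p:(tf(p,Q)-P).ravel(),[.49,.01,0]);print(r.x,np.degrees(r.x[2]),"\n",(1000*(tf(r.x,Q)-P)).round(1).tolist())
# scale-free
for z in(.02,.03,.05):
  P=np.array([plane(w,a,z,True)[:2] for a in A]);q=least_squares(lambda p:(tf(p,Q)-P).ravel(),[.49,.01,0]);print(z,q.x.round(4),q.cost*1e6)
```

```text
[ 0.4929011   0.010658   -0.05412616] -3.1012003884546497 
 [[-5.6, 5.2], [7.9, 4.8], [-4.6, -8.5], [-5.6, 2.0], [-4.8, -4.0], [3.1, 6.7], [4.4, 1.8], [5.2, -7.9]]
0.02 [ 0.4947  0.0121 -0.0541] 28.62220305121637
0.03 [ 0.4938  0.0114 -0.0541] 89.2696098497164
0.05 [ 0.492   0.0099 -0.0541] 475.66845826664513
```

Run:
```python
from h import *
t=load("top0");g=cv2.cvtColor(t["image"],cv2.COLOR_RGB2GRAY)
k=cv2.getStructuringElement(cv2.MORPH_ELLIPSE,(9,9));b=cv2.morphologyEx(g,cv2.MORPH_BLACKHAT,k)
for th in(12,20,28):
    m=np.zeros_like(b);m[178:236,193:268]=b[178:236,193:268]>th
    n,l,s,c=cv2.connectedComponentsWithStats(m,connectivity=8);i=1+s[1:,4].argmax()
    pts=np.argwhere(l==i)[:,::-1].astype(np.float32);r=cv2.minAreaRect(pts)
    B=cv2.boxPoints(r);W=np.array([plane(t,q,.04) for q in B]);print(th,s[i],np.round(r[0],1),np.round(r[1],1),round(r[2],1),"c",W.mean(0).round(4),np.linalg.norm(W[0]-W[1]).round(3),np.linalg.norm(W[1]-W[2]).round(3))
for n in("w1","w2","w3","w4"):
    w=load(n);print(n,w["pose"][:3,3].round(4),w["pose"][:3,2].round(3))
w=load("w4");print("tin top in w4",plane(w,(252,250),.227,True))
```

```text
12 [193 183  69  48 722] [227.2 206.5] [68.1 44.8] 3.3 c [0.4866 0.0147 0.04  ] 0.178 0.27
20 [193 183  46  41 189] [210.4 198.2] [36.5 44.9] 68.7 c [0.5197 0.0812 0.04  ] 0.178 0.147
28 [199 183  20   9  42] [207.4 184.5] [ 7.3 19.9] 72.5 c [0.574  0.0941 0.04  ] 0.079 0.03
w1 [0.4274 0.0335 0.4719] [ 0.206 -0.203 -0.957]
w2 [ 0.4914 -0.2297  0.4718] [ 0.207 -0.204 -0.957]
w3 [ 0.3935 -0.208   0.2604] [ 0.2   -0.198 -0.96 ]
w4 [0.435  0.0222 0.3422] [ 0.206 -0.205 -0.957]
tin top in w4 [ 0.48025477 -0.02296761  0.227     ]
```

Run:
```python
from h import *
w=load("w4");im=w["image"]
crop(w,140,0,430,215,2.7,"w4c")
h=cv2.cvtColor(im,cv2.COLOR_RGB2HSV)
# held tin top: grey
m=((h[...,1]<50)&(h[...,2]>70)).astype(np.uint8);m[:, :185]=0;m[:,320:]=0;m[:180]=0;m[315:]=0
print(blobs(cv2.morphologyEx(m,cv2.MORPH_OPEN,np.ones((5,5))),500))
```

```text
[([253.1, 191.2], 1523, [209, 180, 89, 30]), ([251.2, 256.1], 10907, [191, 201, 123, 114])]
```

View pics/w4c.png

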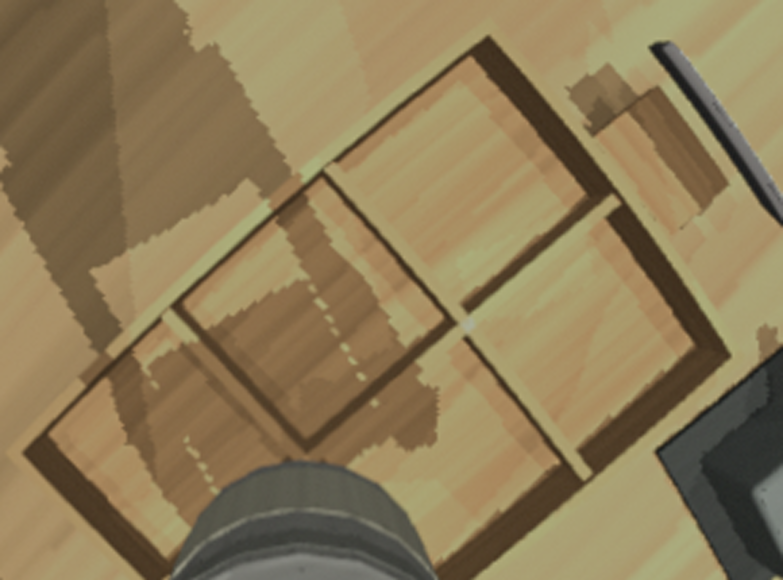

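The zoomed crop gives cleaner inner-top corners at (488,37), (730,355) and (25,452). The divider crossing is at (467,320), with junctions at (325,172), (172,315), (615,205) and (585,475).

Run:
```python
from h import *
from scipy.optimize import least_squares
w=load("w4");f=lambda u,v:(u/2.7+140-.3,v/2.7-.3)
i,j=.0815,.1235
A={(488,37):(-i,j),(730,355):(i,j),(25,452):(-i,-j),(325,168):(-i,.042),(172,312):(-i,-.042),(615,205):(0,j),(467,320):(0,.042),(585,475):(i,.042)}
Q=np.array(list(A.values()))
def tf(p,Q): c,s=np.cos(p[2]),np.sin(p[2]);return Q@np.array([[c,s],[-s,c]])+p[:2]
for z in(.02,.03,.04,.05):
  P=np.array([plane(w,f(*a),z,True)[:2] for a in A]);q=least_squares(lambda p:(tf(p,Q)-P).ravel(),[.49,.01,0]);print(z,q.x.round(4),q.cost*1e6,(q.fun*1000).round(1))
print(plane(w,(251.5,257),.227,True))
```

```text
0.02 [ 0.4946  0.0124 -0.0582] 94.01151949103682 [ 2.5 -4.9 -5.9 -4.8  3.1  7.7  3.1  1.6  1.1  1.6 -2.3 -0.6  1.1 -1.1
 -2.6  0.5]
0.03 [ 0.4933  0.0114 -0.0582] 19.5929166204135 [ 0.6 -2.1 -2.4 -2.3  0.8  2.5  1.1  1.7 -1.  -0.9 -1.4  2.   1.7 -1.1
  0.6  0.3]
0.04 [ 0.492   0.0104 -0.0582] 40.14404075141113 [-1.2  0.7  1.1  0.2 -1.5 -2.8 -0.9  1.8 -3.1 -3.4 -0.6  4.5  2.3 -1.1
  3.9  0.1]
0.05 [ 0.4907  0.0094 -0.0582] 155.66489188294122 [-3.   3.5  4.6  2.7 -3.8 -8.  -2.9  1.9 -5.2 -6.   0.3  7.   2.9 -1.1
  7.1 -0. ]
[ 0.48263419 -0.02567072  0.227     ]
```

Request:
{"op": "move_arm", "data": {
  "commands": "-5 30 30 0 0 0 -0.2; -10 58 80 0 0 0 -0.2; -10 58 115 0 0 0 -0.2; -10 58 130 0 0 0 -0.2; -10 58 130 0 0 0 -0.2"
}}

```text
t: 6.6
tcp_pos: [0.5348, 0.0042, 0.0696]
tool_rot: [0.383, 0.924, -0.0, -0.001]
force: [0.8, -0.2, -0.4]
finger_gap: 0.664
gripper_force: 43.9
```

Run:
```python
from h import *
d=snap("wrist","w5");s=sense();print(s["finger_gap"]);go((.535,.004,.042),np.radians(135))
```

```text
0.6649334833589039
shift mm [ 0.4 -0.5 28.7] turn deg [ 0.  0. -0.] tcp [0.5356 0.0041 0.0707] t 6.65
```

View pics/w5.png

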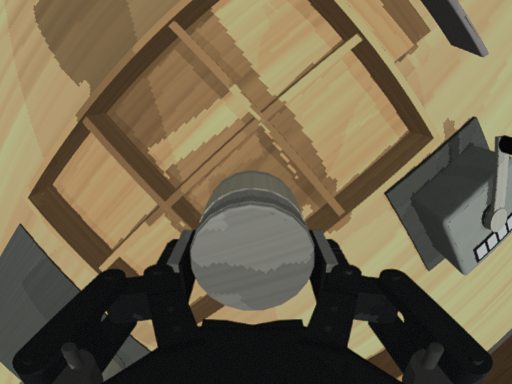

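The tin sits inside the cell's corner points (258,112), (170,203) and (345,212), about 3 mm low along tool y. I'll lower and release.

Request:
{"op": "move_arm", "data": {
  "commands": "0 2 14 0 0 0 -0.2; 0 2 24 0 0 0 -0.2; 0 2 28 0 0 0 -0.2; 0 2 28 0 0 0 -0.2; 0 2 28 0 0 0 0.7"
}}

```text
t: 7.28
tcp_pos: [0.5371, 0.0059, 0.0426]
tool_rot: [0.383, 0.924, 0.0, 0.0]
force: [0.3, 0.3, -0.0]
finger_gap: 0.839
gripper_force: 0.0
```

Request:
{"op": "move_arm", "data": {
  "commands": "0 0 0 0 0 0 0.8; 0 0 0 0 0 0 0.8; 0 0 -50 0 0 0 0.8; 0 0 -105 0 0 0 0.9; 0 0 -158 0 0 0 1"
}}

```text
t: 7.9
tcp_pos: [0.5366, 0.006, 0.202]
tool_rot: [0.383, 0.924, 0.0, 0.0]
force: [0.7, -0.7, -0.4]
finger_gap: 1.0
gripper_force: 0.0
```

```bash
cat > tins.py <<'E'
from h import *
def tins(n):
    t=snap("top",n);h=cv2.cvtColor(t["image"],cv2.COLOR_RGB2HSV);m=(h[...,1]<60)&(h[...,2]>105)
    for c,a,b in blobs(m,60):
        if 200<c[0]<375 and 170<c[1]<240: print(c,a,plane(t,c,.066).round(4))
E
python3 - <<'E'
from tins import *
tins("top2");go((.554,-.2655,.2),np.radians(135))
E
```

```text
[298.9, 188.5] 173 [ 0.5534 -0.2661  0.066 ]
[327.0, 191.1] 177 [ 0.5431 -0.3761  0.066 ]
[351.8, 197.0] 179 [ 0.5197 -0.4725  0.066 ]
shift mm [-200.6 -182.5    9.9] turn deg [0.4 0.7 0. ] tcp [0.5409 0.0054 0.209 ] t 7.95
```

Request:
{"op": "move_arm", "data": {
  "commands": "-42 -37 0 0 0 0 1; -84 -74 0 0 0 0 1; -126 -111 0 0 0 0 1; -168 -148 0 0 0 0 1; -204 -180 0 0 0 0 1"
}}

```text
t: 8.57
tcp_pos: [0.5537, -0.2678, 0.2002]
tool_rot: [0.383, 0.924, -0.0, 0.0]
force: [0.6, -0.5, 0.1]
finger_gap: 1.002
gripper_force: 0.0
```

Request:
{"op": "move_arm", "data": {
  "commands": "0 0 50 0 0 0 1; 0 0 80 0 0 0 1; 0 0 80 0 0 0 1; 0 0 80 0 0 0 1; 0 0 80 0 0 0 1"
}}

```text
t: 9.2
tcp_pos: [0.555, -0.2661, 0.1221]
tool_rot: [0.382, 0.924, -0.0, 0.002]
force: [0.3, 0.4, -0.0]
finger_gap: 0.999
gripper_force: 0.0
```

Run:
```python
from tins import *
tins("top3");snap("wrist","w6")
go((.554,-.266,.036),np.radians(135))
```

```text
[327.1, 191.1] 174 [ 0.5431 -0.3764  0.066 ]
[351.8, 197.0] 179 [ 0.5197 -0.4725  0.066 ]
shift mm [ 0.6 -0.6 85.9] turn deg [0.  0.2 0. ] tcp [ 0.5547 -0.2659  0.1219] t 9.3
```

Request:
{"op": "move_arm", "data": {
  "commands": "0 -1 45 0 0 0 1; 0 -1 75 0 0 0 1; 0 -1 86 0 0 0 1; 0 -1 86 0 0 0 1; 0 -1 86 0 0 0 0.2"
}}

```text
t: 9.93
tcp_pos: [0.5541, -0.2669, 0.0357]
tool_rot: [0.382, 0.924, -0.0, 0.001]
force: [0.2, -0.8, -0.1]
finger_gap: 0.82
gripper_force: 0.0
```

Request:
{"op": "move_arm", "data": {
  "commands": "0 0 0 0 0 0 -0.2; 0 0 0 0 0 0 -0.2; 0 0 0 0 0 0 -0.2; 0 0 -50 0 0 0 -0.2; 0 0 -100 0 0 0 -0.2"
}}

```text
t: 10.55
tcp_pos: [0.5525, -0.2659, 0.1348]
tool_rot: [0.383, 0.924, 0.0, -0.001]
force: [-0.3, -0.0, -0.8]
finger_gap: 0.666
gripper_force: 43.5
```

Run:
```python
from tins import *
t=load("top3");print(proj(t,(.534,.0067,.067)));h=cv2.cvtColor(t["image"],cv2.COLOR_RGB2HSV)
m=np.zeros(h.shape[:2],bool);m[175:235,195:268]=((h[...,1]<60)&(h[...,2]>45))[175:235,195:268];print(blobs(m,20))
for c,a,b in blobs(m,80): print(plane(t,c,.067).round(4))
s=sense();print(s["finger_gap"],s["gripper_force"]);go((.53,-.08,.22),np.radians(135))
```

```text
(np.float64(229.159947672784), np.float64(193.27686809807494))
[([203.9, 176.0], 50, [195, 175, 17, 4]), ([235.2, 206.0], 3040, [195, 175, 73, 60])]
[ 0.4839 -0.0171  0.067 ]
0.6664316874559357 43.51868212223053
shift mm [147.5 115.5 -85. ] turn deg [-0.  -0.1  0. ] tcp [ 0.5525 -0.2659  0.1348] t 10.55
```

Request:
{"op": "move_arm", "data": {
  "commands": "35 28 -40 0 0 0 -0.2; 75 57 -60 0 0 0 -0.2; 110 85 -60 0 0 0 -0.2; 149 115 -60 0 0 0 -0.2; 149 115 -60 0 0 0 -0.2"
}}

```text
t: 11.18
tcp_pos: [0.5271, -0.076, 0.1944]
tool_rot: [0.381, 0.925, 0.0, -0.001]
force: [-0.1, -0.7, -1.8]
finger_gap: 0.668
gripper_force: 43.5
```

Request:
{"op": "move_arm", "data": {
  "commands": "0 0 50 0 0 0 -0.2; 0 0 100 0 0 0 -0.2; 0 0 125 0 0 0 -0.2; 0 0 125 0 0 0 -0.2; 0 0 125 0 0 0 -0.2"
}}

```text
t: 11.8
tcp_pos: [0.53, -0.0805, 0.0701]
tool_rot: [0.383, 0.924, -0.0, 0.001]
force: [0.3, 0.4, -1.0]
finger_gap: 0.666
gripper_force: 43.5
```

Run:
```python
from tins import *
d=snap("wrist","w7");snap("side","s7");s=sense();print(s["finger_gap"]);go((.529,-.079,.040),np.radians(135))
```

```text
0.6655503057180162
shift mm [ 1.9  0.  30.8] turn deg [0.1 0.2 0. ] tcp [ 0.5303 -0.0803  0.0708] t 11.9
```

View pics/w7.png

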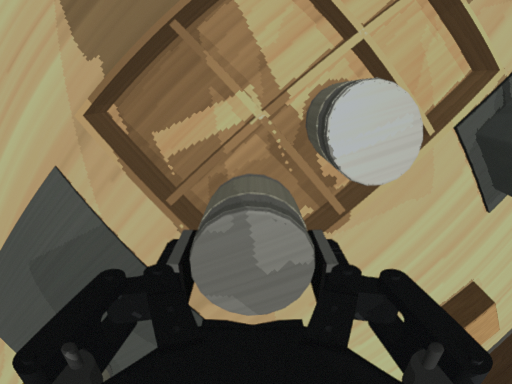

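The first tin stands in its cell, with its top at about (375,132). The held one is central between (172,198) and (345,212), so I'll shift 2 mm in y and release it.

Request:
{"op": "move_arm", "data": {
  "commands": "1 2 14 0 0 0 -0.2; 1 2 26 0 0 0 -0.2; 1 2 30 0 0 0 -0.2; 1 2 30 0 0 0 -0.2; 1 2 30 0 0 0 0.7"
}}

```text
t: 12.52
tcp_pos: [0.53, -0.0776, 0.0394]
tool_rot: [0.383, 0.924, -0.0, 0.0]
force: [0.0, 0.2, -0.2]
finger_gap: 0.845
gripper_force: 0.0
```

Request:
{"op": "move_arm", "data": {
  "commands": "0 0 0 0 0 0 0.8; 0 0 0 0 0 0 0.8; 0 0 -50 0 0 0 0.8; 0 0 -105 0 0 0 0.9; 0 0 -158 0 0 0 1"
}}

```text
t: 13.15
tcp_pos: [0.5296, -0.0775, 0.199]
tool_rot: [0.383, 0.924, -0.0, 0.0]
force: [1.1, -0.5, -0.3]
finger_gap: 1.001
gripper_force: 0.0
```

Run:
```python
from tins import *
print(plane(load("w7"),(375,132),.067,True))
tins("top4");go((.543,-.376,.12),np.radians(135))
```

```text
[0.53297335 0.00717971 0.067     ]
[327.0, 191.1] 178 [ 0.5431 -0.3761  0.066 ]
[351.8, 196.9] 179 [ 0.5201 -0.4726  0.066 ]
shift mm [-215.6 -204.3   87.4] turn deg [0.3 0.7 0. ] tcp [ 0.5337 -0.0787  0.2059] t 13.2
```

Request:
{"op": "move_arm", "data": {
  "commands": "-42 -38 0 0 0 0 1; -84 -77 0 0 0 0 1; -126 -115 0 0 0 0 1; -168 -154 0 0 0 0 1; -210 -192 0 0 0 0 1"
}}

```text
t: 13.82
tcp_pos: [0.5423, -0.3635, 0.1971]
tool_rot: [0.383, 0.924, 0.0, 0.0]
force: [0.2, 0.3, 0.4]
finger_gap: 1.003
gripper_force: 0.0
```

Request:
{"op": "move_arm", "data": {
  "commands": "-10 -9 40 0 0 0 1; -10 -9 78 0 0 0 1; -10 -9 78 0 0 0 1; -10 -9 78 0 0 0 1; -10 -9 78 0 0 0 1"
}}

```text
t: 14.45
tcp_pos: [0.5445, -0.3758, 0.1215]
tool_rot: [0.382, 0.924, -0.001, 0.002]
force: [0.3, 0.1, -0.4]
finger_gap: 0.998
gripper_force: 0.0
```

Run:
```python
from tins import *
tins("top5");snap("wrist","w8")
go((.543,-.376,.036),np.radians(135))
```

```text
[228.9, 193.1] 179 [0.5349 0.0078 0.066 ]
[353.2, 197.9] 127 [ 0.5162 -0.4779  0.066 ]
shift mm [ 0.8 -1.1 85.2] turn deg [0.  0.2 0. ] tcp [ 0.5442 -0.3756  0.1212] t 14.55
```

Request:
{"op": "move_arm", "data": {
  "commands": "0 -1 45 0 0 0 1; 0 -1 75 0 0 0 1; 0 -1 85 0 0 0 1; 0 -1 85 0 0 0 1; 0 -1 85 0 0 0 0.2"
}}

```text
t: 15.18
tcp_pos: [0.5436, -0.3768, 0.036]
tool_rot: [0.383, 0.924, -0.001, 0.001]
force: [0.2, -0.3, 0.4]
finger_gap: 0.816
gripper_force: 0.0
```

Request:
{"op": "move_arm", "data": {
  "commands": "0 0 0 0 0 0 -0.2; 0 0 0 0 0 0 -0.2; 0 0 0 0 0 0 -0.2; 0 0 -50 0 0 0 -0.2; 0 0 -100 0 0 0 -0.2"
}}

```text
t: 15.8
tcp_pos: [0.5418, -0.3753, 0.1343]
tool_rot: [0.383, 0.924, 0.001, -0.001]
force: [1.8, -1.2, -1.9]
finger_gap: 0.669
gripper_force: 43.8
```

Run:
```python
from tins import *
s=sense();print(s["finger_gap"],s["gripper_force"]);go((.4465,-.075,.195),np.radians(135))
s=load("s7");h=cv2.cvtColor(s["image"],cv2.COLOR_RGB2HSV);print([b for b in blobs((h[...,1]<60)&(h[...,2]>105),60) if 200<b[0][0]<320 and b[0][1]<320])
```

```text
0.6685034297139549 43.751941323280334
shift mm [279.8 145.  -59.9] turn deg [-0.  -0.2  0. ] tcp [ 0.5418 -0.3753  0.1343] t 15.8
[([276.1, 130.5], 154, [270, 117, 12, 28]), ([276.6, 168.9], 143, [265, 163, 21, 12]), ([299.5, 210.4], 79, [294, 201, 11, 21]), ([253.5, 205.5], 76, [247, 202, 13, 8]), ([269.8, 258.7], 217, [261, 252, 19, 15]), ([268.3, 279.4], 353, [258, 267, 20, 25]), ([267.4, 296.5], 113, [260, 292, 16, 10])]
```

Request:
{"op": "move_arm", "data": {
  "commands": "50 26 -25 0 0 0 -0.2; 100 51 -50 0 0 0 -0.2; 150 77 -60 0 0 0 -0.2; 200 103 -60 0 0 0 -0.2; 250 129 -60 0 0 0 -0.2"
}}

```text
t: 16.42
tcp_pos: [0.456, -0.1062, 0.1946]
tool_rot: [0.383, 0.924, 0.0, 0.0]
force: [0.9, 0.7, -2.0]
finger_gap: 0.665
gripper_force: 43.8
```

Request:
{"op": "move_arm", "data": {
  "commands": "32 16 40 0 0 0 -0.2; 32 16 90 0 0 0 -0.2; 32 16 125 0 0 0 -0.2; 32 16 125 0 0 0 -0.2; 32 16 125 0 0 0 -0.2"
}}

```text
t: 17.05
tcp_pos: [0.4462, -0.0743, 0.0701]
tool_rot: [0.383, 0.924, -0.0, 0.001]
force: [0.3, -0.4, -1.3]
finger_gap: 0.665
gripper_force: 43.8
```

Run:
```python
from tins import *
d=snap("wrist","w9");s=sense();print(s["finger_gap"]);go((.4465,-.075,.040),np.radians(135));tins("top6")
```

```text
0.6665009467429611
shift mm [-0.2 -0.4 30.5] turn deg [0.1 0.1 0. ] tcp [ 0.4466 -0.0745  0.0705] t 17.1
[229.2, 190.8] 113 [0.544  0.0066 0.066 ]
[351.8, 197.0] 179 [ 0.5197 -0.4725  0.066 ]
```

View pics/w9.png

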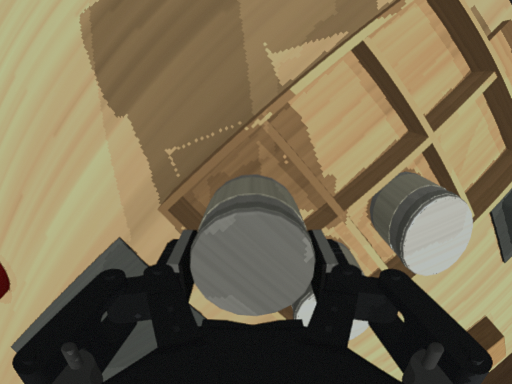

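Both placed tins stand. The held one is centred between (165,208) and (343,212), so I'll release it.

Request:
{"op": "move_arm", "data": {
  "commands": "0 1 14 0 0 0 -0.2; 0 1 26 0 0 0 -0.2; 0 1 30 0 0 0 -0.2; 0 1 30 0 0 0 -0.2; 0 1 30 0 0 0 0.7"
}}

```text
t: 17.77
tcp_pos: [0.4465, -0.0734, 0.0394]
tool_rot: [0.383, 0.924, -0.0, 0.0]
force: [1.6, -0.2, 0.6]
finger_gap: 0.843
gripper_force: 0.0
```

Request:
{"op": "move_arm", "data": {
  "commands": "0 0 0 0 0 0 0.8; 0 0 0 0 0 0 0.8; 0 0 -50 0 0 0 0.8; 0 0 -105 0 0 0 0.9; 0 0 -158 0 0 0 1"
}}

```text
t: 18.4
tcp_pos: [0.446, -0.0732, 0.199]
tool_rot: [0.383, 0.924, -0.0, -0.0]
force: [-0.1, -0.8, -1.5]
finger_gap: 1.001
gripper_force: 0.0
```

Run:
```python
from tins import *
tins("top7");go((.520,-.472,.12),np.radians(135))
```

```text
[226.6, 192.0] 107 [0.5392 0.0168 0.066 ]
[351.8, 197.0] 179 [ 0.5197 -0.4725  0.066 ]
shift mm [-329.5 -232.1   87.8] turn deg [0.3 0.7 0. ] tcp [ 0.4498 -0.0745  0.2049] t 18.45
```

Request:
{"op": "move_arm", "data": {
  "commands": "-49 -34 0 0 0 0 1; -98 -68 0 0 0 0 1; -147 -102 0 0 0 0 1; -196 -136 0 0 0 0 1; -245 -170 0 0 0 0 1"
}}

```text
t: 19.08
tcp_pos: [0.4993, -0.3685, 0.1971]
tool_rot: [0.383, 0.924, 0.0, -0.0]
force: [0.6, 0.6, 1.0]
finger_gap: 1.003
gripper_force: 0.0
```

Request:
{"op": "move_arm", "data": {
  "commands": "-49 -34 0 0 0 0 1; -87 -60 10 0 0 0 1; -87 -60 60 0 0 0 1; -87 -60 78 0 0 0 1; -87 -60 78 0 0 0 1"
}}

```text
t: 19.7
tcp_pos: [0.5176, -0.4689, 0.1174]
tool_rot: [0.382, 0.924, 0.001, -0.002]
force: [-0.5, -0.1, 0.5]
finger_gap: 1.001
gripper_force: 0.0
```

Run:
```python
from tins import *
tins("top8");snap("wrist","w10");snap("side","s8")
go((.519,-.472,.036),np.radians(135))
```

```text
[229.0, 193.0] 179 [0.5353 0.0074 0.066 ]
[250.7, 194.7] 178 [ 0.5286 -0.0773  0.066 ]
shift mm [ 0.  -1.1 85.3] turn deg [-0.   0.2  0.1] tcp [ 0.5196 -0.471   0.1213] t 19.85
```

Request:
{"op": "move_arm", "data": {
  "commands": "0 -1 45 0 0 0 1; 0 -1 75 0 0 0 1; 0 -1 85 0 0 0 1; 0 -1 85 0 0 0 1; 0 -1 85 0 0 0 0.2"
}}

```text
t: 20.48
tcp_pos: [0.5189, -0.4725, 0.0364]
tool_rot: [0.382, 0.924, -0.001, 0.002]
force: [0.5, 0.4, 0.1]
finger_gap: 0.822
gripper_force: 0.0
```

Request:
{"op": "move_arm", "data": {
  "commands": "0 0 0 0 0 0 -0.2; 0 0 0 0 0 0 -0.2; 0 0 0 0 0 0 -0.2; 0 0 -50 0 0 0 -0.2; 0 0 -110 0 0 0 -0.2"
}}

```text
t: 21.1
tcp_pos: [0.5167, -0.4701, 0.1433]
tool_rot: [0.383, 0.924, 0.001, -0.002]
force: [-0.1, -0.8, -0.4]
finger_gap: 0.668
gripper_force: 43.6
```

Run:
```python
from tins import *
s=sense();print(s["finger_gap"],s["gripper_force"]);go((.4511,.0105,.195),np.radians(135))
```

```text
0.6678714282562334 43.6264443397522
shift mm [386.4 293.5 -49.6] turn deg [ 0.  -0.3  0. ] tcp [ 0.5167 -0.4701  0.1433] t 21.1
```

Request:
{"op": "move_arm", "data": {
  "commands": "49 37 -25 0 0 0 -0.2; 98 73 -50 0 0 0 -0.2; 147 110 -55 0 0 0 -0.2; 196 147 -55 0 0 0 -0.2; 245 184 -55 0 0 0 -0.2"
}}

```text
t: 21.72
tcp_pos: [0.4744, -0.1697, 0.1996]
tool_rot: [0.383, 0.924, 0.0, 0.0]
force: [0.7, 0.4, -1.4]
finger_gap: 0.666
gripper_force: 43.7
```

Request:
{"op": "move_arm", "data": {
  "commands": "49 37 0 0 0 0 -0.2; 98 73 0 0 0 0 -0.2; 144 108 0 0 0 0 -0.2; 144 108 60 0 0 0 -0.2; 144 108 115 0 0 0 -0.2"
}}

```text
t: 22.35
tcp_pos: [0.4505, 0.0075, 0.0841]
tool_rot: [0.381, 0.924, 0.0, 0.002]
force: [1.1, 0.1, -2.5]
finger_gap: 0.66
gripper_force: 43.9
```

Request:
{"op": "move_arm", "data": {
  "commands": "0 0 10 0 0 0 -0.2; 0 0 10 0 0 0 -0.2; 0 0 10 0 0 0 -0.2; 0 0 10 0 0 0 -0.2; 0 0 10 0 0 0 -0.2"
}}

```text
t: 22.98
tcp_pos: [0.4503, 0.0063, 0.0754]
tool_rot: [0.383, 0.924, 0.0, 0.001]
force: [-0.2, 0.5, -1.0]
finger_gap: 0.662
gripper_force: 43.9
```

Run:
```python
from tins import *
d=snap("wrist","w11");s=sense();print(s["finger_gap"]);go((.450,.0105,.040),np.radians(135));tins("top9")
```

```text
0.6673933641273235
shift mm [ 3.   2.8 35.2] turn deg [0.1 0.1 0. ] tcp [0.4501 0.0064 0.0752] t 23.02
[229.9, 189.1] 66 [0.5507 0.004  0.066 ]
[251.1, 194.6] 169 [ 0.529  -0.0788  0.066 ]
[250.5, 215.8] 166 [ 0.4457 -0.0764  0.066 ]
```

Request:
{"op": "move_arm", "data": {
  "commands": "3 3 18 0 0 0 -0.2; 3 3 30 0 0 0 -0.2; 3 3 35 0 0 0 -0.2; 3 3 35 0 0 0 -0.2; 3 3 35 0 0 0 0.7"
}}

```text
t: 23.7
tcp_pos: [0.4499, 0.0107, 0.0396]
tool_rot: [0.383, 0.924, 0.0, 0.0]
force: [-0.5, -0.6, 0.1]
finger_gap: 0.845
gripper_force: 0.0
```

Request:
{"op": "move_arm", "data": {
  "commands": "0 0 0 0 0 0 0.8; 0 0 0 0 0 0 0.8; 0 0 -50 0 0 0 0.8; 0 0 -110 0 0 0 0.9; 0 0 -170 0 0 0 1"
}}

```text
t: 24.32
tcp_pos: [0.4492, 0.0109, 0.211]
tool_rot: [0.383, 0.924, -0.0, -0.0]
force: [1.1, -0.4, 0.1]
finger_gap: 0.997
gripper_force: 0.0
```

Request:
{"op": "move_arm", "data": {
  "commands": "40 40 0 0 0 0 1; 80 80 0 0 0 0 1; 120 120 0 0 0 0 1; 160 160 0 0 0 0 1; 160 160 0 0 0 0 1"
}}

```text
t: 24.95
tcp_pos: [0.449, 0.2405, 0.2095]
tool_rot: [0.38, 0.925, 0.001, 0.0]
force: [-0.0, -0.1, 0.2]
finger_gap: 1.003
gripper_force: 0.0
```

Run:
```python
from tins import *
tins("top10");s=snap("side","s10");h=cv2.cvtColor(s["image"],cv2.COLOR_RGB2HSV);print([b for b in blobs((h[...,1]<60)&(h[...,2]>95),50) if 200<b[0][0]<320 and b[0][1]<320])
d=snap("wrist","w12");s=sense();print(s["tcp_pos"],s["q"],s["t"])
```

```text
[229.0, 193.0] 178 [0.5353 0.0074 0.066 ]
[250.8, 194.7] 179 [ 0.5286 -0.0777  0.066 ]
[228.2, 214.8] 183 [0.4496 0.0099 0.066 ]
[249.8, 215.9] 184 [ 0.4453 -0.0737  0.066 ]
[([276.1, 130.3], 150, [270, 117, 12, 27]), ([225.0, 148.7], 52, [219, 145, 14, 9]), ([276.8, 168.9], 150, [265, 163, 21, 12]), ([251.5, 186.6], 106, [245, 182, 14, 10]), ([229.9, 187.9], 111, [223, 184, 15, 9]), ([252.3, 199.2], 158, [245, 193, 16, 13]), ([230.5, 200.3], 160, [223, 195, 16, 12]), ([299.5, 210.4], 83, [294, 201, 11, 21])]
[0.44905885 0.23652554 0.20913695] [ 2.64592289e-01  4.01586783e-01  1.74725669e+00 -5.69936052e-04
  9.93654672e-01 -5.21002706e-01] 25.1
```

View pics/w12.png

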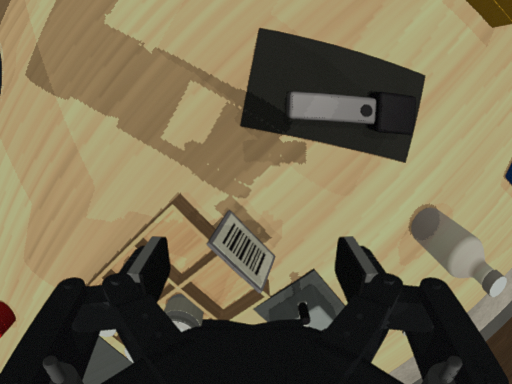

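All four tins stand in cells. The scanner lies at about px (290–414, 92–131) with its head to the right, and the crate label is at (241,250). Next I'll measure the scanner and both labels.

```bash
cat > lab.py <<'E'
from h import *
def quad(m,fish,w,zt,zb,name):
    cs,_=cv2.findContours(m.astype(np.uint8),cv2.RETR_EXTERNAL,cv2.CHAIN_APPROX_NONE)
    if not cs: print(name,"none");return
    c=cv2.convexHull(max(cs,key=cv2.contourArea));a=cv2.contourArea(c)
    for e in np.arange(1,12,.5):
        p=cv2.approxPolyDP(c,e,True)[:,0]
        if len(p)<=4: break
    print(name,"area",a,p.tolist())
    return p
E
python3 - <<'E'
from lab import *
def labmask(w,x0,y0,x1,y1):
    h=cv2.cvtColor(w["image"],cv2.COLOR_RGB2HSV);m=np.zeros(h.shape[:2],np.uint8);m[y0:y1,x0:x1]=((h[...,1]<70)&(h[...,2]>85))[y0:y1,x0:x1]
    m=cv2.morphologyEx(m,cv2.MORPH_CLOSE,np.ones((5,5)));n,l,s,c=cv2.connectedComponentsWithStats(m)
    return l==1+s[1:,4].argmax()
quad(labmask(load("w12"),195,200,285,300),1,0,0,0,"crate w12")
quad(labmask(load("w2"),315,150,400,230),1,0,0,0,"shelf w2")
# where the shelf label would project in the other views
for n in("w1","w6","w8","w10","w7"): print(n,np.round(proj(load(n),(.671,-.215,.115),True)))
# scanner handle
for n,fish,roi in(("w12",True,(270,80,430,145)),("top10",False,(110,190,170,240))):
    w=load(n);h=cv2.cvtColor(w["image"],cv2.COLOR_RGB2HSV);x0,y0,x1,y1=roi
    m=np.zeros(h.shape[:2],np.uint8);m[y0:y1,x0:x1]=((h[...,1]<60)&(h[...,2]>80))[y0:y1,x0:x1]
    n_,l,s,c=cv2.connectedComponentsWithStats(m);i=1+s[1:,4].argmax();pts=np.argwhere(l==i)[:,::-1].astype(np.float32);r=cv2.minAreaRect(pts);B=cv2.boxPoints(r)
    print(n,s[i],B.round(1).tolist());P=np.array([plane(w,b,.034,fish) for b in B]);print(P.round(4).tolist(),"c",P.mean(0).round(4),[np.linalg.norm(P[k]-P[k-1]).round(3) for k in(1,2)])
w=load("w12");h=cv2.cvtColor(w["image"],cv2.COLOR_RGB2HSV);m=np.zeros(h.shape[:2],np.uint8);m[20:170,235:435]=(h[...,2]<60)[20:170,235:435]
m=cv2.morphologyEx(m,cv2.MORPH_CLOSE,np.ones((5,5)))
p=quad(m,1,0,0,0,"mat");print([plane(w,q,.004,True).round(3).tolist() for q in p])
E
```

```text
crate w12 area 2709.5 [[232, 212], [274, 255], [261, 292], [207, 245]]
shelf w2 area 3111.5 [[386, 169], [398, 201], [379, 222], [332, 217], [329, 194], [365, 165]]
w1 [249. 329.]
w6 [419. 289.]
w8 [523. 194.]
w10 [581. 140.]
w7 [257. 463.]
w12 [ 290   92   86   31 2054] [[288.70001220703125, 117.30000305175781], [290.3999938964844, 91.30000305175781], [375.70001220703125, 96.9000015258789], [374.0, 122.80000305175781]]
[[0.4376, 0.3046, 0.034], [0.4188, 0.3253, 0.034], [0.4878, 0.3936, 0.034], [0.5082, 0.3724, 0.034]] c [0.4631 0.349  0.034 ] [np.float64(0.028), np.float64(0.097)]
top10 [132 190  25  12 183] [[130.8000030517578, 194.10000610351562], [154.5, 188.10000610351562], [156.39999389648438, 195.60000610351562], [132.60000610351562, 201.60000610351562]]
[[0.5364, 0.3967, 0.034], [0.5604, 0.3038, 0.034], [0.5301, 0.2953, 0.034], [0.5063, 0.388, 0.034]] c [0.5333 0.3459 0.034 ] [np.float64(0.096), np.float64(0.031)]
mat area 16524.0 [[259, 29], [423, 75], [405, 160], [240, 125]]
[[0.343, 0.355, 0.004], [0.52, 0.477, 0.004], [0.586, 0.383, 0.004], [0.408, 0.259, 0.004]]
```

Run:
```python
from lab import *
def ex(w,bot,top,zc,half,n):
    dz=half*np.cos(np.radians(25));b=np.array([plane(w,p,zc-dz,True) for p in bot]);t=np.array([plane(w,p,zc+dz,True) for p in top])
    print(n,"bot",b.round(4).tolist(),"top",t.round(4).tolist(),"len",np.linalg.norm(b[1]-b[0]).round(3),np.linalg.norm(t[1]-t[0]).round(3),"slant",np.linalg.norm(t.mean(0)-b.mean(0)).round(3),"centre",((b+t)/2).mean(0).round(4),"dirs deg",[np.degrees(np.arctan2(*(q[1]-q[0])[[1,0]])).round(1) for q in(b,t)])
ex(load("w12"),[(232,212),(274,255)],[(207,245),(261,292)],.072,.028,"crate plate")
ex(load("w2"),[(326,190),(363,161)],[(345,222),(391,187)],.115,.028,"shelf plate(vis)")
w=load("w2");h=cv2.cvtColor(w["image"],cv2.COLOR_RGB2HSV)
for v in(110,130,150):
    m=np.zeros(h.shape[:2],np.uint8);m[145:235,310:405]=((h[...,1]<45)&(h[...,2]>v))[145:235,310:405]
    m=cv2.morphologyEx(m,cv2.MORPH_CLOSE,np.ones((7,7)));n_,l,s,c=cv2.connectedComponentsWithStats(m);i=1+s[1:,4].argmax();print(v,s[i],c[i]);quad(l==i,1,0,0,0,"paper")
t=load("top0");h=cv2.cvtColor(t["image"],cv2.COLOR_RGB2HSV)
m=np.zeros(h.shape[:2],np.uint8);m[190:240,115:165]=((h[...,1]<60)&(h[...,2]>80))[190:240,115:165]
n_,l,s,c=cv2.connectedComponentsWithStats(m);i=1+s[1:,4].argmax();r=cv2.minAreaRect(np.argwhere(l==i)[:,::-1].astype(np.float32));P=np.array([plane(t,b,.034) for b in cv2.boxPoints(r)]);print(s[i],P.round(4).tolist(),P.mean(0))
crop(w,300,140,410,240,5,"shelfc")
```

```text
crate plate bot [[0.4671, 0.189, 0.0466], [0.5396, 0.1843, 0.0466]] top [[0.4621, 0.1635, 0.0974], [0.5395, 0.1613, 0.0974]] len 0.073 0.077 slant 0.056 centre [0.5021 0.1745 0.072 ] dirs deg [np.float64(-3.6), np.float64(-1.6)]
shelf plate(vis) bot [[0.649, -0.2423, 0.0896], [0.6554, -0.1769, 0.0896]] top [[0.6782, -0.2503, 0.1404], [0.6867, -0.1767, 0.1404]] len 0.066 0.074 slant 0.059 centre [ 0.6673 -0.2116  0.115 ] dirs deg [np.float64(84.4), np.float64(83.4)]
110 [ 328  165   64   58 1757] [358.12236767 192.69208879]
paper area 1808.5 [[391, 185], [347, 222], [328, 197], [368, 165]]
130 [ 329  166   58   53 1391] [357.13371675 191.01222142]
paper area 1443.5 [[368, 166], [386, 185], [344, 218], [329, 196]]Traceback (most recent call last):
  File "<stdin>", line 10, in <module>
ValueError: attempt to get argmax of an empty sequence
```

Request:
{"op": "move_arm", "data": {
  "commands": "0 0 0 0 0 -10 1; 0 0 0 0 0 -20 1; 0 0 0 0 0 -30 1; 0 0 0 0 0 -40 1; 0 0 0 0 0 -50 1"
}}

```text
t: 25.72
tcp_pos: [0.4497, 0.2351, 0.2093]
tool_rot: [-0.045, 0.999, -0.0, -0.0]
force: [-0.4, -0.4, -0.0]
finger_gap: 1.002
gripper_force: 0.0
```

Run:
```python
from h import *
go((.4846,.3697,.12),np.radians(224))
```

```text
shift mm [-47.  130.9  89.2] turn deg [ -0.   -0.  -38.8] tcp [0.4497 0.2351 0.2093] t 25.73
```

Request:
{"op": "move_arm", "data": {
  "commands": "-15 40 0 0 0 -10 1; -30 85 0 0 0 -20 1; -47 131 0 0 0 -30 1; -47 131 0 0 0 -38.8 1; -47 131 0 0 0 -38.8 1"
}}

```text
t: 26.35
tcp_pos: [0.4853, 0.3702, 0.2089]
tool_rot: [-0.371, 0.928, -0.0, -0.001]
force: [0.1, 0.2, -1.0]
finger_gap: 1.001
gripper_force: 0.0
```

Request:
{"op": "move_arm", "data": {
  "commands": "0 0 30 0 0 0 1; 0 0 60 0 0 0 1; 0 0 60 0 0 0 1; 0 0 60 0 0 0 1; 0 0 60 0 0 0 1"
}}

```text
t: 26.98
tcp_pos: [0.486, 0.3718, 0.1509]
tool_rot: [-0.373, 0.928, 0.0, 0.001]
force: [0.5, 0.2, -0.1]
finger_gap: 0.999
gripper_force: 0.0
```

Run:
```python
from lab import *
exec(open('/dev/stdin').read()) if 0 else None
def ex(w,bot,top,zc,half,n):
    dz=half*np.cos(np.radians(25));b=np.array([plane(w,p,zc-dz,True) for p in bot]);t=np.array([plane(w,p,zc+dz,True) for p in top])
    print(n,"len",np.linalg.norm(b[1]-b[0]).round(3),np.linalg.norm(t[1]-t[0]).round(3),"slant",np.linalg.norm(t.mean(0)-b.mean(0)).round(3),"centre",((b+t)/2).mean(0).round(4),"dirs deg",[np.degrees(np.arctan2(*(q[1]-q[0])[[1,0]])).round(1) for q in(b,t)])
ex(load("w2"),[(329,196),(368,166)],[(344,218),(386,185)],.115,.024,"shelf paper")
w=snap("wrist","w13");snap("top","top13")
h=cv2.cvtColor(w["image"],cv2.COLOR_RGB2HSV)
# scanner handle
x,y=proj(w,(.463,.350,.034),True);print("handle expected",x,y)
m=((h[...,1]<60)&(h[...,2]>80)).astype(np.uint8)
print([b for b in blobs(m,150)])
n_,l,s,c=cv2.connectedComponentsWithStats(m);i=min(range(1,n_),key=lambda k:np.hypot(*(c[k]-(x,y))) if s[k,4]>300 else 1e9)
r=cv2.minAreaRect(np.argwhere(l==i)[:,::-1].astype(np.float32));B=cv2.boxPoints(r);print(B.round().tolist());P=np.array([plane(w,b,.034,True) for b in B]);print(P.round(4).tolist(),P.mean(0).round(4))
print("label expected",proj(w,(.5,.17,.072),True))
go((.4846,.3697,.008),np.radians(224))
```

```text
shelf paper len 0.069 0.069 slant 0.047 centre [ 0.6695 -0.2122  0.115 ] dirs deg [np.float64(83.8), np.float64(84.5)]
handle expected 252.04093390172235 146.40922756352137
[([45.0, 37.0], 265, [18, 0, 57, 79]), ([68.2, 48.8], 2835, [24, 5, 90, 86]), ([251.3, 114.9], 1440, [236, 91, 31, 53]), ([5.9, 164.5], 466, [0, 146, 17, 46]), ([12.8, 317.2], 456, [0, 297, 30, 38]), ([489.9, 315.8], 184, [476, 302, 29, 28]), ([103.1, 351.1], 852, [86, 329, 37, 55])]
[[236.0, 91.0], [266.0, 91.0], [266.0, 143.0], [236.0, 143.0]]
[[0.4374, 0.3064, 0.034], [0.4196, 0.325, 0.034], [0.4523, 0.3567, 0.034], [0.4705, 0.3377, 0.034]] [0.445  0.3315 0.034 ]
label expected (np.float64(65.48151684690478), np.float64(45.66976097111586))
shift mm [  2.6  -0.8 142.6] turn deg [-0.   0.1 -0.2] tcp [0.4856 0.372  0.1506] t 27.07
```

Request:
{"op": "move_arm", "data": {
  "commands": "0 0 50 0 0 0 1; 0 0 100 0 0 0 1; 0 0 130 0 0 0 0.3; 0 0 142 0 0 0 0.2; 0 0 142 0 0 0 0.1",
  "grip_force": 60
}}

```text
t: 27.7
tcp_pos: [0.4851, 0.3718, 0.0073]
tool_rot: [-0.373, 0.928, -0.0, -0.0]
force: [-0.1, -0.4, -0.3]
finger_gap: 0.552
gripper_force: 0.0
```

Request:
{"op": "move_arm", "data": {
  "commands": "0 0 0 0 0 0 -0.8; 0 0 0 0 0 0 -0.8; 0 0 0 0 0 0 -0.8; 0 0 0 0 0 0 -0.8; 0 0 0 0 0 0 -0.8"
}}

```text
t: 28.32
tcp_pos: [0.4862, 0.3724, 0.0092]
tool_rot: [-0.373, 0.928, 0.0, 0.002]
force: [0.1, -0.4, 6.9]
finger_gap: 0.339
gripper_force: 62.2
```

Request:
{"op": "move_arm", "data": {
  "commands": "0 0 0 0 0 0 -0.8; 0 0 -30 0 0 0 -0.8; 0 0 -80 0 0 0 -0.8; 0 0 -130 0 0 0 -0.8; 0 0 -180 0 0 0 -0.8"
}}

```text
t: 28.95
tcp_pos: [0.4842, 0.3714, 0.1887]
tool_rot: [-0.373, 0.928, -0.0, -0.001]
force: [0.0, -0.1, -2.0]
finger_gap: 0.338
gripper_force: 61.2
```

Run:
```python
from h import *
s=sense();print(s["finger_gap"],s["gripper_force"],s["tcp_pos"],s["q"])
# crate label in w13: settled
w=load("w13");h=cv2.cvtColor(w["image"],cv2.COLOR_RGB2HSV)
m=np.zeros(h.shape[:2],np.uint8);m[0:100,10:125]=((h[...,1]<60)&(h[...,2]>80))[0:100,10:125]
m=cv2.morphologyEx(m,cv2.MORPH_CLOSE,np.ones((7,7)));n,l,st,c=cv2.connectedComponentsWithStats(m);i=1+st[1:,4].argmax();print(st[i])
cs,_=cv2.findContours((l==i).astype(np.uint8),0,1);H=cv2.convexHull(max(cs,key=cv2.contourArea))
for e in np.arange(1,12,.5):
    p=cv2.approxPolyDP(H,e,True)[:,0]
    if len(p)<=4:break
print(p.tolist())
for q in p: print(q,plane(w,q,.0974,True).round(3),plane(w,q,.0466,True).round(3))
t=load("top13");h=cv2.cvtColor(t["image"],cv2.COLOR_RGB2HSV);
for nm in("top10","top0"):
    t=load(nm);h=cv2.cvtColor(t["image"],cv2.COLOR_RGB2HSV);m=np.zeros(h.shape[:2],np.uint8)
    m[185:222,180:193]=(h[...,1]<75)[185:222,180:193];print(nm,[(b,plane(t,b[0],.072).round(4).tolist()) for b in blobs(m,20)])
    m[:]=0;m[145:175,270:300]=((h[...,1]<60)&(h[...,2]>70))[145:175,270:300];print([(b,plane(t,b[0],.115).round(4).tolist()) for b in blobs(m,20)])
```

```text
0.33838272616590026 61.2213671207428 [0.48423413 0.37138731 0.18865809] [ 4.71330551e-01  5.57644041e-01  1.51259676e+00  6.07406673e-05
  1.07235354e+00 -1.86409622e+00]
[  18    0   96   91 4340]
[[113, 29], [66, 90], [19, 78], [68, 0]]
[113  29] [0.46  0.213 0.097] [0.467 0.185 0.047]
[66 90] [0.517 0.211 0.097] [0.539 0.182 0.047]
[19 78] [0.54  0.162 0.097] [0.567 0.121 0.047]
[68  0] [0.465 0.162 0.097] [0.474 0.121 0.047]
top10 [(([186.7, 201.5], 101, [184, 191, 6, 21]), [0.5007, 0.1706, 0.072])]
[(([285.9, 156.0], 196, [275, 151, 22, 12]), [0.6718, -0.2128, 0.115])]
top0 [(([186.7, 201.6], 105, [184, 191, 7, 22]), [0.5003, 0.1706, 0.072])]
[(([286.0, 156.0], 177, [276, 151, 21, 12]), [0.6718, -0.2132, 0.115])]
```

```bash
cat >> h.py <<'E'
def look(label,head,dist=.09,tcp=(.006,0,.005)):
    h=np.radians(head);c,s=np.cos(np.radians(25)),np.sin(np.radians(25));hd=np.array([np.cos(h),np.sin(h),0]);up=np.array([0,0,1.])
    d=c*hd-s*up;z=s*hd+c*up;y=np.cross(z,d);Rs=np.stack([d,y,z],1)
    nose=np.array(label)-dist*d;p=nose-Rs@(np.array([.075,0,.018])-np.array(tcp))
    return p,R.from_matrix(Rs@np.diag([-1,1,-1.])),d
def down(yaw): return R.from_euler('z',np.radians(yaw))*R.from_euler('x',np.pi)
def seq(*ps):
    for (p,r),(p2,r2) in zip(ps,ps[1:]):
        print("->",np.round(p2,3),"shift",(r.inv().apply(np.array(p2)-p)*1000).round(1),"turn",np.rad2deg((r.inv()*r2).as_rotvec()).round(1))
def cur():
    s=sense();return np.array(s["tcp_pos"]),R.from_quat(s["tool_rot"])
E
python3 - <<'E'
from h import *
p,r,d=look((.670,-.213,.115),-5.8)
c=cur();seq(((.485,.372,.189),down(224)),((.44,.09,.24),down(188)),(p-.05*d,r),(p,r))
E
```

```text
-> [0.44 0.09 0.24] shift [ 228.3 -171.6  -51. ] turn [-0. -0. 36.]
-> [ 0.476 -0.193  0.192] shift [   3.7 -285.6   48.5] turn [-3.  24.9 13.6]
-> [ 0.521 -0.198  0.17 ] shift [-50.  -0.  -0.] turn [0. 0. 0.]
```

Request:
{"op": "move_arm", "data": {
  "commands": "44 -33 -12 0 0 7 -0.8; 90 -67 -24 0 0 14 -0.8; 136 -102 -36 0 0 21 -0.8; 182 -137 -48 0 0 28 -0.8; 228 -172 -51 0 0 36 -0.8"
}}

```text
t: 29.58
tcp_pos: [0.4391, 0.0881, 0.2392]
tool_rot: [-0.066, 0.998, -0.0, 0.001]
force: [0.2, -0.6, -3.3]
finger_gap: 0.339
gripper_force: 61.3
```

Request:
{"op": "move_arm", "data": {
  "commands": "1 -57 0 -0.6 5 2.7 -0.8; 2 -114 5 -1.2 10 5.4 -0.8; 3 -171 20 -1.8 15 8.2 -0.8; 4 -228 35 -2.4 20 10.9 -0.8; 4 -286 48 -3 25 13.6 -0.8"
}}

```text
t: 30.2
tcp_pos: [0.4744, -0.1958, 0.1899]
tool_rot: [0.052, 0.974, 0.011, -0.218]
force: [1.6, -0.1, -2.0]
finger_gap: 0.338
gripper_force: 61.3
```

Request:
{"op": "move_arm", "data": {
  "commands": "0 0 0 0 0 0 -0.8; -15 0 0 0 0 0 -0.8; -35 0 0 0 0 0 -0.8; -50 0 0 0 0 0 -0.8; -50 0 0 0 0 0 -0.8"
}}

```text
t: 30.82
tcp_pos: [0.5202, -0.1978, 0.1689]
tool_rot: [0.05, 0.975, 0.011, -0.217]
force: [0.3, -0.6, -1.7]
finger_gap: 0.339
gripper_force: 61.3
```

Run:
```python
from h import *
s=sense();print(s["finger_gap"],s["gripper_force"],s["q"].round(2) if hasattr(s["q"],"round") else s["q"])
p,r,d=look((.670,-.213,.115),-5.8);seq(cur(),(p,r))
w=snap("wrist","w14");snap("side","s14");snap("top","top14")
crop(load("side0"),280,190,330,250,1,"x")
s14=load("s14");a=s14["image"][110:310,190:345,::-1];b=w["image"][:,:,::-1]
a=cv2.resize(a,None,fx=1.92,fy=1.92,interpolation=cv2.INTER_CUBIC)[:384];cv2.imwrite("pics/m14.png",np.hstack([b,a[:, :288]]))
```

```text
0.33855635882430474 61.33435249328613 [-0.48  0.7   1.36 -0.16  1.49 -1.9 ]
-> [ 0.521 -0.198  0.17 ] shift [-0.2  0.  -1.8] turn [ 0.  -0.1 -0.1]
```

View pics/m14.png

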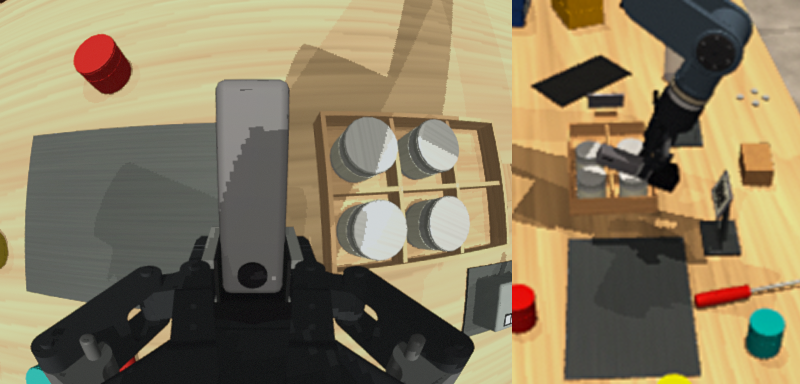

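The scanner is held straight: its tail is at px (252,82) and its axis is vertical in the wrist view. All four tins are in the crate. First a pitch check, then the hold.

Run:
```python
from h import *
w=load("w14");p,r=cur();Rs=r.as_matrix()@np.diag([-1,1,-1.])
for n,q in dict(tail_top=(-.075,0,.03),tailL=(-.075,.015,.03),tailR=(-.075,-.015,.03),head_start=(.025,0,.03)).items():
    print(n,np.round(proj(w,p+Rs@(np.array(q)-[.006,0,.005]),True)))
```

```text
tail_top [250.  77.]
tailL [288.  78.]
tailR [211.  78.]
head_start [250. 296.]
```

Request:
{"op": "move_arm", "data": {
  "commands": "0 0 0 0 0 0 -0.8; 0 0 0 0 0 0 -0.8; 0 0 0 0 0 0 -0.8; 0 0 0 0 0 0 -0.8; 0 0 0 0 0 0 -0.8"
}}

```text
t: 31.6
tcp_pos: [0.5194, -0.1989, 0.1691]
tool_rot: [0.051, 0.975, 0.011, -0.217]
force: [-0.6, 0.2, -2.5]
finger_gap: 0.343
gripper_force: 61.3
```

Request:
{"op": "move_arm", "data": {
  "commands": "0 0 0 0 0 0 -0.8; 0 0 0 0 0 0 -0.8; 0 0 0 0 0 0 -0.8; 0 0 0 0 0 0 -0.8; 0 0 0 0 0 0 -0.8"
}}

```text
t: 32.22
tcp_pos: [0.5194, -0.1989, 0.1691]
tool_rot: [0.051, 0.975, 0.011, -0.217]
force: [0.6, 0.5, -1.9]
finger_gap: 0.339
gripper_force: 61.3
```

Request:
{"op": "move_arm", "data": {
  "commands": "0 0 0 0 0 0 -0.8; 0 0 0 0 0 0 -0.8; 0 0 0 0 0 0 -0.8; 0 0 0 0 0 0 -0.8; 0 0 0 0 0 0 -0.8"
}}

```text
t: 32.85
tcp_pos: [0.5194, -0.1989, 0.1691]
tool_rot: [0.051, 0.975, 0.011, -0.217]
force: [0.0, 0.7, -2.1]
finger_gap: 0.339
gripper_force: 61.3
```

Request:
{"op": "move_arm", "data": {
  "commands": "0 0 0 0 0 0 -0.8; 0 0 0 0 0 0 -0.8; 0 0 0 0 0 0 -0.8; 0 0 0 0 0 0 -0.8; 0 0 0 0 0 0 -0.8"
}}

```text
t: 33.48
tcp_pos: [0.5194, -0.1989, 0.1691]
tool_rot: [0.051, 0.975, 0.011, -0.217]
force: [0.1, -0.8, -0.9]
finger_gap: 0.341
gripper_force: 61.3
```

Run:
```python
from h import *
a=load("s14");p,r=cur();Rs=r.as_matrix()@np.diag([-1,1,-1.])
P={k:np.array(proj(a,p+Rs@(np.array(q)-[.006,0,.005]))).round(1) for k,q in dict(tail_tl=(-.075,.015,.03),tail_tr=(-.075,-.015,.03),tail_br=(-.075,-.015,0),x0_tr=(-.02,-.015,.03),x0_br=(-.02,-.015,0),nose=(.075,0,.018)).items()};print(P)
d=np.abs(a["image"].astype(int)-load("s10")["image"]).sum(2)
for c in range(230,262,3): print(c,"diff rows",np.flatnonzero(d[165:225,c]>40)[[0,-1]]+165 if (d[165:225,c]>40).any() else None, a["image"][172:206:2,c].mean(1).astype(int).tolist())
```

```text
{'tail_tl': array([237. , 183.1]), 'tail_tr': array([237. , 188.6]), 'tail_br': array([233.2, 195.1]), 'x0_tr': array([252.1, 194. ]), 'x0_br': array([248.2, 200.4]), 'nose': array([275.4, 202.7])}
230 diff rows [170 224] [183, 119, 83, 83, 103, 136, 112, 114, 155, 212, 155, 88, 168, 184, 101, 105, 108]
233 diff rows [185 224] [167, 100, 85, 83, 104, 146, 171, 212, 207, 186, 95, 80, 173, 226, 106, 104, 109]
236 diff rows [173 224] [168, 102, 82, 81, 109, 162, 163, 98, 74, 67, 53, 54, 88, 217, 187, 103, 101]
239 diff rows [167 224] [166, 115, 144, 129, 130, 133, 121, 101, 104, 88, 31, 55, 81, 159, 141, 72, 83]
242 diff rows [173 224] [161, 86, 83, 81, 105, 171, 169, 105, 92, 105, 55, 50, 52, 117, 149, 147, 160]
245 diff rows [172 224] [170, 88, 82, 84, 120, 169, 185, 193, 46, 75, 94, 57, 55, 56, 148, 78, 76]
248 diff rows [172 224] [170, 84, 84, 82, 112, 185, 209, 210, 104, 49, 97, 64, 56, 48, 154, 228, 104]
251 diff rows [165 224] [162, 85, 84, 82, 131, 199, 205, 203, 203, 60, 52, 63, 56, 54, 63, 209, 125]
254 diff rows [190 224] [154, 83, 83, 82, 135, 186, 203, 203, 211, 150, 50, 57, 57, 51, 66, 120, 127]
257 diff rows [182 224] [173, 84, 88, 85, 139, 184, 188, 175, 71, 8, 50, 53, 77, 50, 13, 30, 100]
260 diff rows [170 224] [189, 162, 73, 10, 9, 8, 9, 12, 16, 12, 19, 16, 13, 14, 27, 36, 42]
```

Run:
```python
from h import *
p,r,d=look((.670,-.213,.115),-5.8)
p2,r2,d2=look((.502,.172,.072),-93)
c=((.5194,-.1989,.1691),r)
seq(c,(np.array(c[0])-.06*d,r),((.42,-.02,.26),down(150)),((.44,.22,.26),down(105)),(p2-.06*d2,r2),(p2,r2));print(p2)
```

```text
-> [ 0.465 -0.193  0.194] shift [60. -0. -0.] turn [0. 0. 0.]
-> [ 0.42 -0.02  0.26] shift [ 84.4 167.9 -32.9] turn [ -5.3 -24.6  23.8]
-> [0.44 0.22 0.26] shift [102.7 217.8   0. ] turn [ 0. -0. 45.]
-> [0.513 0.376 0.153] shift [131.6 110.5 107.2] turn [-3.9 24.8 17.7]
-> [0.51  0.321 0.127] shift [-60.  -0.   0.] turn [0. 0. 0.]
[0.5098293  0.32139196 0.1274143 ]
```

Request:
{"op": "move_arm", "data": {
  "commands": "12 0 0 0 0 0 -0.8; 30 0 0 0 0 0 -0.8; 50 0 0 0 0 0 -0.8; 60 0 0 0 0 0 -0.8; 60 0 0 0 0 0 -0.8"
}}

```text
t: 34.1
tcp_pos: [0.465, -0.1932, 0.1951]
tool_rot: [0.051, 0.975, 0.011, -0.217]
force: [0.2, -0.0, -2.0]
finger_gap: 0.337
gripper_force: 61.3
```

Request:
{"op": "move_arm", "data": {
  "commands": "17 33 -20 -1 -4.9 4.8 -0.8; 34 67 -33 -2.1 -9.8 9.5 -0.8; 51 101 -33 -3.2 -14.8 14.3 -0.8; 68 134 -33 -4.2 -19.7 19 -0.8; 84 168 -33 -5.3 -24.6 23.8 -0.8"
}}

```text
t: 34.72
tcp_pos: [0.4213, -0.0188, 0.2604]
tool_rot: [0.262, 0.965, -0.0, 0.0]
force: [-0.0, 0.7, -1.2]
finger_gap: 0.339
gripper_force: 61.3
```

Request:
{"op": "move_arm", "data": {
  "commands": "20 43 0 0 0 9 -0.8; 41 87 0 0 0 18 -0.8; 62 131 0 0 0 27 -0.8; 82 174 0 0 0 36 -0.8; 103 218 0 0 0 45 -0.8"
}}

```text
t: 35.35
tcp_pos: [0.4422, 0.2224, 0.26]
tool_rot: [0.612, 0.791, -0.001, -0.001]
force: [0.3, -0.0, -2.5]
finger_gap: 0.337
gripper_force: 61.3
```

Request:
{"op": "move_arm", "data": {
  "commands": "26 22 10 -0.8 5 3.5 -0.8; 53 44 35 -1.6 9.9 7.1 -0.8; 79 66 60 -2.3 14.9 10.6 -0.8; 105 88 85 -3.1 19.8 14.2 -0.8; 132 110 107 -3.9 24.8 17.7 -0.8"
}}

```text
t: 35.98
tcp_pos: [0.5151, 0.3773, 0.1517]
tool_rot: [0.71, 0.67, 0.157, -0.151]
force: [-0.7, 0.7, -2.1]
finger_gap: 0.336
gripper_force: 61.3
```

Request:
{"op": "move_arm", "data": {
  "commands": "0 0 0 0 0 0 -0.8; -20 0 0 0 0 0 -0.8; -45 0 0 0 0 0 -0.8; -60 0 0 0 0 0 -0.8; -60 0 0 0 0 0 -0.8"
}}

```text
t: 36.6
tcp_pos: [0.5113, 0.3211, 0.1279]
tool_rot: [0.71, 0.671, 0.156, -0.15]
force: [-0.3, 0.4, -2.0]
finger_gap: 0.341
gripper_force: 61.2
```

Run:
```python
from h import *
s=sense();print(s["finger_gap"],np.round(s["q"],2),s["force"])
p2,r2,d2=look((.502,.172,.072),-93);seq(cur(),(p2,r2))
```

```text
0.3406605852800729 [ 0.16  0.61  1.75  0.62  0.78 -0.23] [-0.28415099  0.40318076 -2.01067875]
-> [0.51  0.321 0.127] shift [-0.  -1.5  0.5] turn [-0.1  0.  -0.3]
```

Request:
{"op": "move_arm", "data": {
  "commands": "0 -2 0 0 0 0 -0.8; 0 -2 0 0 0 0 -0.8; 0 -2 0 0 0 0 -0.8; 0 -2 0 0 0 0 -0.8; 0 -2 0 0 0 0 -0.8"
}}

```text
t: 37.22
tcp_pos: [0.5091, 0.3224, 0.1275]
tool_rot: [0.709, 0.671, 0.156, -0.15]
force: [-0.4, -0.5, -1.9]
finger_gap: 0.339
gripper_force: 61.2
```

Request:
{"op": "move_arm", "data": {
  "commands": "0 0 0 0 0 0 -0.8; 0 0 0 0 0 0 -0.8; 0 0 0 0 0 0 -0.8; 0 0 0 0 0 0 -0.8; 0 0 0 0 0 0 -0.8"
}}

```text
t: 37.85
tcp_pos: [0.5092, 0.3222, 0.1275]
tool_rot: [0.709, 0.671, 0.156, -0.15]
force: [-0.2, -0.2, -1.9]
finger_gap: 0.336
gripper_force: 61.2
```

Request:
{"op": "move_arm", "data": {
  "commands": "0 0 0 0 0 0 -0.8; 0 0 0 0 0 0 -0.8; 0 0 0 0 0 0 -0.8; 0 0 0 0 0 0 -0.8; 0 0 0 0 0 0 -0.8"
}}

```text
t: 38.48
tcp_pos: [0.5092, 0.3222, 0.1275]
tool_rot: [0.709, 0.671, 0.156, -0.15]
force: [-0.8, -0.1, -1.4]
finger_gap: 0.337
gripper_force: 61.2
```

Request:
{"op": "move_arm", "data": {
  "commands": "0 0 0 0 0 0 -0.8; 0 0 0 0 0 0 -0.8; 0 0 0 0 0 0 -0.8; 0 0 0 0 0 0 -0.8; 0 0 0 0 0 0 -0.8"
}}

```text
t: 39.1
tcp_pos: [0.5092, 0.3222, 0.1275]
tool_rot: [0.709, 0.671, 0.156, -0.15]
force: [-0.0, -0.1, -1.9]
finger_gap: 0.34
gripper_force: 61.2
```

Run:
```python
from h import *
p2,r2,d2=look((.502,.172,.072),-93)
# mat centre (.4643,.3675), mat yaw 34.7; scanner origin there, tcp 6 mm ahead
u=np.array([np.cos(np.radians(34.7)),np.sin(np.radians(34.7))]);m=np.array([.4643,.3675])+.006*u
c=cur();m1=(*m,.16);m2=(*m,.0105)
seq(c,((.49,.40,.22),down(95)),((.475,.385,.22),down(145)),((.47,.38,.19),down(190)),(m1,down(214.7)),(m2,down(214.7)))
```

```text
-> [0.49 0.4  0.22] shift [108.5 -23.7 -51.4] turn [  1.6 -25.   -8.1]
-> [0.475 0.385 0.22 ] shift [-13.6 -16.3  -0. ] turn [  0.   0. -50.]
-> [0.47 0.38 0.19] shift [ 1.2 -7.  30. ] turn [ -0.   0. -45.]
-> [0.469 0.371 0.16 ] shift [ 2.3 -8.8 30. ] turn [  0.    0.  -24.7]
-> [0.469 0.371 0.01 ] shift [  0.   -0.  149.5] turn [0. 0. 0.]
```

Request:
{"op": "move_arm", "data": {
  "commands": "22 -5 -10 0.3 -5 -1.6 -0.8; 43 -9 -20 0.6 -10 -3.2 -0.8; 65 -14 -30 1 -15 -4.9 -0.8; 87 -19 -41 1.3 -20 -6.5 -0.8; 108 -24 -51 1.6 -25 -8.1 -0.8"
}}

```text
t: 39.72
tcp_pos: [0.4893, 0.4003, 0.2203]
tool_rot: [0.675, 0.737, -0.001, 0.001]
force: [1.4, -0.1, -2.5]
finger_gap: 0.336
gripper_force: 61.3
```

Request:
{"op": "move_arm", "data": {
  "commands": "-3 -3 0 0 0 -10 -0.8; -6 -6 0 0 0 -20 -0.8; -9 -9 0 0 0 -30 -0.8; -12 -13 0 0 0 -40 -0.8; -14 -16 0 0 0 -50 -0.8"
}}

```text
t: 40.35
tcp_pos: [0.4743, 0.3842, 0.2192]
tool_rot: [0.298, 0.955, -0.0, -0.0]
force: [0.4, -0.1, -2.3]
finger_gap: 0.339
gripper_force: 61.3
```

Request:
{"op": "move_arm", "data": {
  "commands": "0 -1 6 0 0 -9 -0.8; 0 -3 12 0 0 -18 -0.8; 1 -4 18 0 0 -27 -0.8; 1 -6 24 0 0 -36 -0.8; 1 -7 30 0 0 -45 -0.8"
}}

```text
t: 40.98
tcp_pos: [0.4696, 0.3791, 0.189]
tool_rot: [-0.09, 0.996, -0.0, -0.0]
force: [1.3, -0.6, -1.7]
finger_gap: 0.339
gripper_force: 61.3
```

Request:
{"op": "move_arm", "data": {
  "commands": "1 -3 10 0 0 -9 -0.8; 2 -6 20 0 0 -18 -0.8; 2 -9 30 0 0 -24.7 -0.8; 2 -9 30 0 0 -24.7 -0.8; 2 -9 30 0 0 -24.7 -0.8"
}}

```text
t: 41.6
tcp_pos: [0.4699, 0.3702, 0.1597]
tool_rot: [-0.297, 0.955, -0.0, 0.0]
force: [-0.1, -0.5, -1.4]
finger_gap: 0.339
gripper_force: 61.3
```

Run:
```python
from h import *
s=sense();print(s["finger_gap"],np.round(s["q"],2))
u=np.array([np.cos(np.radians(34.7)),np.sin(np.radians(34.7))]);m=np.array([.4643,.3675])+.006*u
seq(cur(),((*m,.011),down(214.7)))
```

```text
0.3393248725915535 [ 0.48  0.58  1.57 -0.    0.99 -1.69]
-> [0.469 0.371 0.011] shift [  0.2   1.  148.7] turn [-0.   0.  -0.1]
```

Request:
{"op": "move_arm", "data": {
  "commands": "0 1 50 0 0 0 -0.8; 0 1 100 0 0 0 -0.8; 0 1 135 0 0 0 -0.8; 0 1 146 0 0 0 -0.8; 0 1 149 0 0 0 -0.8"
}}

```text
t: 42.22
tcp_pos: [0.4698, 0.3711, 0.0108]
tool_rot: [-0.298, 0.955, -0.0, 0.001]
force: [-0.1, -0.1, -2.0]
finger_gap: 0.338
gripper_force: 61.2
```

Request:
{"op": "move_arm", "data": {
  "commands": "0 0 0 0 0 0 -0.8; 0 0 0 0 0 0 -0.8; 0 0 0 0 0 0 -0.3; 0 0 0 0 0 0 0.3; 0 0 0 0 0 0 0.6"
}}

```text
t: 42.85
tcp_pos: [0.4696, 0.3709, 0.0109]
tool_rot: [-0.298, 0.954, -0.0, 0.001]
force: [1.0, 0.4, -1.1]
finger_gap: 0.762
gripper_force: 0.0
```

Request:
{"op": "move_arm", "data": {
  "commands": "0 0 0 0 0 0 1; 0 0 0 0 0 0 1; 0 0 0 0 0 0 1; 0 0 -30 0 0 0 1; 0 0 -80 0 0 0 1"
}}

```text
t: 43.48
tcp_pos: [0.4679, 0.3699, 0.0894]
tool_rot: [-0.298, 0.954, -0.001, -0.002]
force: [0.6, -0.7, 0.4]
finger_gap: 0.998
gripper_force: 0.0
```

Request:
{"op": "move_arm", "data": {
  "commands": "0 0 -50 0 0 0 0; 0 0 -80 0 0 0 -0.6; 0 0 -80 0 0 0 -1; 0 0 -80 0 0 0 -1; 0 0 -80 0 0 0 -1"
}}

```text
t: 44.1
tcp_pos: [0.4681, 0.3702, 0.1686]
tool_rot: [-0.298, 0.954, -0.001, -0.002]
force: [-0.7, 0.4, -0.1]
finger_gap: -0.002
gripper_force: 0.0
```

Run:
```python
from h import *
w=snap("wrist","w20");s=sense();print(s["tcp_pos"],s["finger_gap"])
h=cv2.cvtColor(w["image"],cv2.COLOR_RGB2HSV)
m=((h[...,1]<60)&(h[...,2]>80)).astype(np.uint8);x,y=proj(w,(.444,.353,.034),True);print(x,y,blobs(m,300))
dk=(h[...,2]<60).astype(np.uint8);
print("tail exp",proj(w,(.4643-.075*.822,.3675-.075*.569,.034),True),"lever post exp",proj(w,(.604,.156,.094),True))
t=snap("top","top20");h=cv2.cvtColor(t["image"],cv2.COLOR_RGB2HSV)
print([ (b,plane(t,b[0],.094).round(3)) for b in blobs((h[...,1]<60)&(h[...,2]>105),20) if 185<b[0][0]<262 and 150<b[0][1]<235])
```

```text
[0.46827033 0.37029102 0.16866763] -0.00033726110504518576
251.2227921700061 146.4266459567167 [([21.6, 13.8], 437, [0, 0, 38, 28]), ([55.3, 99.3], 2638, [17, 55, 79, 82]), ([251.8, 137.9], 2566, [237, 94, 31, 100]), ([13.6, 212.7], 846, [0, 194, 30, 44]), ([33.9, 346.5], 2079, [0, 305, 76, 79])]
tail exp (np.float64(251.6299025177254), np.float64(93.05465176170544)) lever post exp (np.float64(1.060208858720273), np.float64(184.75211470490945))
[(([197.9, 163.6], 233, [189, 155, 20, 19]), array([0.646, 0.128, 0.094])), (([231.5, 195.8], 181, [224, 189, 16, 15]), array([ 0.519, -0.003,  0.094])), (([250.8, 194.7], 179, [244, 188, 15, 15]), array([ 0.524, -0.077,  0.094])), (([228.2, 214.6], 186, [221, 207, 15, 16]), array([0.447, 0.009, 0.094])), (([249.8, 215.9], 184, [243, 209, 15, 15]), array([ 0.442, -0.073,  0.094]))]
```

The scanner lies on the mat as expected, with its tail at row 94. Next is the lever.

Run:
```python
from h import *
seq(cur(),((.50,.33,.28),down(165)),((.60,.24,.28),down(118)),((.60,.235,.28),down(90)))
```

```text
-> [0.5  0.33 0.28] shift [  -2.6  -51.2 -111.1] turn [-0.1 -0.1 49.7]
-> [0.6  0.24 0.28] shift [-119.9  -61.1   -0. ] turn [-0. -0. 47.]
-> [0.6   0.235 0.28 ] shift [-4.4 -2.3 -0. ] turn [ 0. -0. 28.]
```

Request:
{"op": "move_arm", "data": {
  "commands": "0 -10 -25 0 0 10 -1; 0 -20 -50 0 0 20 -1; -1 -30 -75 0 0 30 -1; -2 -41 -95 0 0 40 -1; -3 -51 -111 0 0 49.7 -1"
}}

```text
t: 44.82
tcp_pos: [0.5008, 0.3303, 0.2815]
tool_rot: [0.133, 0.991, -0.0, -0.0]
force: [0.4, 0.2, 0.1]
finger_gap: 0.004
gripper_force: 0.0
```

Request:
{"op": "move_arm", "data": {
  "commands": "-24 -12 0 0 0 9.4 -1; -48 -24 0 0 0 18.8 -1; -72 -36 0 0 0 28.2 -1; -96 -49 0 0 0 37.6 -1; -120 -61 0 0 0 47 -1"
}}

```text
t: 45.45
tcp_pos: [0.6011, 0.24, 0.2804]
tool_rot: [0.517, 0.856, -0.001, -0.0]
force: [0.3, 0.3, 0.2]
finger_gap: 0.001
gripper_force: 0.0
```

Request:
{"op": "move_arm", "data": {
  "commands": "0 0 0 0 0 10 -1; -2 -1 0 0 0 20 -1; -4 -2 0 0 0 28 -1; -4 -2 0 0 0 28 -1; -4 -2 0 0 0 28 -1"
}}

```text
t: 46.08
tcp_pos: [0.6008, 0.2362, 0.281]
tool_rot: [0.706, 0.708, -0.0, 0.0]
force: [-0.1, 0.2, 0.5]
finger_gap: 0.003
gripper_force: 0.0
```

Run:
```python
from h import *
w=snap("wrist","w21");t=snap("top","top21");s=snap("side","s21");print(np.round(sense()["tcp_pos"],4),np.round(sense()["q"],2))
h=cv2.cvtColor(w["image"],cv2.COLOR_RGB2HSV)
x,y=map(int,proj(w,(.604,.156,.094),True));print("exp",x,y,"hinge exp",proj(w,(.654,.1305,.065),True))
m=np.zeros(h.shape[:2],np.uint8);m[y-50:y+50,x-50:x+50]=(h[...,2]<40)[y-50:y+50,x-50:x+50];print([(b,plane(w,b[0],.08,True).round(3)) for b in blobs(m,30)])
m[:]=0;m[y-50:y+60,max(0,x-90):x+90]=((h[...,1]<40)&(h[...,2]>110))[y-50:y+60,max(0,x-90):x+90];print("light",[(b,plane(w,b[0],.065,True).round(3)) for b in blobs(m,30)])
h=cv2.cvtColor(s["image"],cv2.COLOR_RGB2HSV);m=np.zeros(h.shape[:2],np.uint8);m[145:175,255:285]=(h[...,2]<45)[145:175,255:285];print("side dark",blobs(m,6))
# tins: triangulate tops
ht=cv2.cvtColor(t["image"],cv2.COLOR_RGB2HSV)
for b in blobs((ht[...,1]<60)&(ht[...,2]>105),60):
    if 205<b[0][0]<262 and 175<b[0][1]<235: print("tin",b[0],b[1],plane(t,b[0],.067).round(4))
print("side tops",[b for b in blobs((h[...,1]<60)&(h[...,2]>95),50) if 215<b[0][0]<265 and 170<b[0][1]<215])
```

```text
[0.6008 0.2363 0.2814] [ 0.2   0.51  1.32 -0.    1.31  0.2 ]
exp 254 230 hinge exp (np.float64(291.10811783591305), np.float64(238.00409859068583))
[(([259.8, 219.2], 106, [256, 212, 9, 15]), array([0.611, 0.165, 0.08 ])), (([252.3, 262.4], 2294, [204, 228, 100, 52]), array([0.602, 0.102, 0.08 ]))]
light [(([185.9, 210.3], 538, [164, 194, 41, 31]), array([0.514, 0.17 , 0.065])), (([292.3, 228.8], 1473, [264, 206, 57, 53]), array([0.655, 0.144, 0.065])), (([310.3, 223.4], 49, [306, 220, 9, 7]), array([0.679, 0.152, 0.065])), (([308.5, 231.1], 50, [305, 228, 8, 7]), array([0.677, 0.14 , 0.065])), (([307.0, 238.6], 48, [303, 236, 9, 7]), array([0.676, 0.129, 0.065])), (([305.6, 246.4], 45, [302, 244, 8, 6]), array([0.675, 0.117, 0.065]))]
side dark [([264.1, 160.1], 7, [264, 158, 2, 6])]
tin [231.7, 195.9] 177 [ 0.5236 -0.0033  0.067 ]
tin [250.8, 194.8] 180 [ 0.528  -0.0777  0.067 ]
tin [228.2, 214.8] 182 [0.4495 0.0098 0.067 ]
tin [249.8, 215.9] 184 [ 0.4452 -0.0737  0.067 ]
side tops [([229.9, 187.9], 111, [223, 184, 15, 9]), ([249.0, 188.2], 113, [242, 184, 15, 9]), ([230.5, 200.3], 160, [223, 195, 16, 12]), ([252.1, 199.7], 145, [243, 195, 18, 11])]
```

Request:
{"op": "move_arm", "data": {
  "commands": "-15 3 20 0 0 0 -1; -31 3 70 0 0 0 -1; -31 3 125 0 0 0 -1; -31 3 180 0 0 0 -1; -31 3 205 0 0 0 -1"
}}

```text
t: 46.85
tcp_pos: [0.6019, 0.2047, 0.0731]
tool_rot: [0.707, 0.707, -0.002, -0.001]
force: [0.3, 0.6, 0.1]
finger_gap: -0.001
gripper_force: 0.0
```

Request:
{"op": "move_arm", "data": {
  "commands": "0 0 0 0 0 0 -1; -8 0 0 0 0 0 -1; -16 0 0 0 0 0 -1; -24 0 0 0 0 0 -1; -32 0 0 0 0 0 -1"
}}

```text
t: 47.48
tcp_pos: [0.6024, 0.1741, 0.0773]
tool_rot: [0.708, 0.707, 0.0, -0.002]
force: [-4.4, 7.4, 1.7]
finger_gap: -0.002
gripper_force: 3.2
```

Request:
{"op": "move_arm", "data": {
  "commands": "-6 0 0 0 0 0 -1; -12 0 0 0 0 0 -1; -18 0 0 0 0 0 -1; -24 0 0 0 0 0 -1; -30 0 0 0 0 0 -1"
}}

```text
t: 48.1
tcp_pos: [0.6014, 0.1442, 0.0765]
tool_rot: [0.707, 0.707, -0.001, -0.002]
force: [-4.0, 5.3, -0.0]
finger_gap: -0.001
gripper_force: 2.6
```

Request:
{"op": "move_arm", "data": {
  "commands": "-3 2 0 0 0 0 -1; -6 2 0 0 0 0 -1; -9 2 0 0 0 0 -1; -12 2 0 0 0 0 -1; -15 2 0 0 0 0 -1"
}}

```text
t: 48.72
tcp_pos: [0.6053, 0.1296, 0.0767]
tool_rot: [0.708, 0.707, 0.001, -0.001]
force: [-0.2, 5.8, -2.1]
finger_gap: 0.0
gripper_force: 3.2
```

Run:
```python
from h import *
w=snap("wrist","w22");t=snap("top","top22");h=cv2.cvtColor(w["image"],cv2.COLOR_RGB2HSV);print(np.round(sense()["tcp_pos"],4),sense()["force"])
for p in((.606,.108,.094),(.600,.133,.094),(.655,.133,.065)): print(np.round(proj(w,p,True)))
m=(h[...,2]<40).astype(np.uint8);print([(b,plane(w,b[0],.085,True).round(3)) for b in blobs(m,30)])
print([(b,plane(w,b[0],.065,True).round(3)) for b in blobs((h[...,1]<40)&(h[...,2]>110),100)])
```

```text
[0.6054 0.1293 0.0767] [-0.42740401  5.53603863 -1.43489147]
[253. 295.]
[240. 253.]
[337. 227.]
[(([36.5, 18.0], 2289, [0, 0, 83, 57]), array([0.489, 0.259, 0.085])), (([138.1, 156.9], 61, [131, 141, 16, 32]), array([0.551, 0.179, 0.085])), (([37.5, 160.4], 83, [25, 145, 27, 31]), array([0.486, 0.179, 0.085])), (([49.3, 160.6], 130, [36, 145, 28, 32]), array([0.495, 0.179, 0.085])), (([55.6, 160.3], 37, [44, 145, 25, 32]), array([0.5  , 0.179, 0.085])), (([61.1, 161.1], 54, [50, 145, 25, 32]), array([0.504, 0.178, 0.085])), (([67.8, 161.4], 150, [55, 145, 28, 33]), array([0.509, 0.178, 0.085])), (([74.9, 162.4], 44, [64, 145, 25, 33]), array([0.513, 0.177, 0.085])), (([81.7, 161.5], 112, [70, 145, 25, 33]), array([0.518, 0.177, 0.085])), (([89.7, 161.5], 73, [79, 145, 23, 34]), array([0.523, 0.177, 0.085])), (([95.9, 160.7], 48, [85, 145, 22, 34]), array([0.527, 0.177, 0.085])), (([104.0, 162.1], 186, [92, 145, 26, 35]), array([0.532, 0.177, 0.085])), (([366.0, 221.0], 427, [348, 187, 39, 72]), array([0.664, 0.145, 0.085])), (([329.0, 210.9], 47, [319, 207, 24, 14]), array([0.644, 0.151, 0.085])), (([251.7, 329.1], 36932, [52, 227, 401, 157]), array([0.605, 0.074, 0.085]))]
[(([497.8, 70.3], 140, [493, 62, 11, 17]), array([0.767, 0.237, 0.065])), (([78.6, 166.1], 3245, [9, 137, 130, 57]), array([0.502, 0.171, 0.065])), (([339.0, 207.6], 6253, [288, 155, 109, 120]), array([0.655, 0.145, 0.065])), (([374.1, 197.9], 239, [365, 190, 19, 16]), array([0.676, 0.151, 0.065])), (([369.9, 216.0], 224, [361, 209, 19, 15]), array([0.675, 0.14 , 0.065])), (([365.6, 233.1], 210, [357, 226, 18, 15]), array([0.674, 0.128, 0.065])), (([361.1, 249.7], 197, [352, 244, 19, 13]), array([0.673, 0.117, 0.065])), (([493.4, 349.1], 1434, [464, 296, 48, 88]), array([ 0.869, -0.027,  0.065]))]
```

Request:
{"op": "move_arm", "data": {
  "commands": "-2 0 0 0 0 0 -1; -4 0 0 0 0 0 -1; -6 0 0 0 0 0 -1; -6 0 0 0 0 0 -1; -6 0 0 0 0 0 -1"
}}

```text
t: 49.45
tcp_pos: [0.6059, 0.1273, 0.0768]
tool_rot: [0.708, 0.706, 0.004, -0.002]
force: [1.3, 16.9, -2.9]
finger_gap: -0.0
gripper_force: 8.3
```

Request:
{"op": "move_arm", "data": {
  "commands": "-1 0 0 0 0 0 -1; -2 0 0 0 0 0 -1; -3 0 0 0 0 0 -1; -3 0 0 0 0 0 -1; -3 0 0 0 0 0 -1"
}}

```text
t: 50.08
tcp_pos: [0.606, 0.127, 0.0768]
tool_rot: [0.708, 0.706, 0.005, -0.004]
force: [1.6, 23.9, -3.8]
finger_gap: -0.001
gripper_force: 12.1
```

The lever is at its stop: y is blocked at 0.127 and the force has risen. I'll back off and lift clear.

Request:
{"op": "move_arm", "data": {
  "commands": "15 0 0 0 0 0 -1; 30 0 0 0 0 0 -1; 50 0 0 0 0 0 -1; 75 0 0 0 0 0 -1; 90 0 0 0 0 0 -1"
}}

```text
t: 50.7
tcp_pos: [0.6067, 0.21, 0.077]
tool_rot: [0.707, 0.708, 0.0, 0.001]
force: [1.0, -0.2, 0.6]
finger_gap: 0.001
gripper_force: 0.0
```

Request:
{"op": "move_arm", "data": {
  "commands": "0 0 -50 0 0 0 -1; 0 0 -100 0 0 0 -1; 0 0 -150 0 0 0 -1; 0 0 -200 0 0 0 -1; 20 0 -206 0 0 0 -1"
}}

```text
t: 51.32
tcp_pos: [0.6088, 0.2285, 0.288]
tool_rot: [0.708, 0.706, 0.004, 0.004]
force: [-0.2, -0.6, 0.0]
finger_gap: -0.002
gripper_force: 0.0
```

Request:
{"op": "move_arm", "data": {
  "commands": "0 0 0 0 0 0 -1; 0 0 0 0 0 0 -1; 0 0 0 0 0 0 -1; 0 0 0 0 0 0 -1; 0 0 0 0 0 0 -1"
}}

```text
t: 51.95
tcp_pos: [0.6059, 0.2289, 0.2821]
tool_rot: [0.707, 0.707, -0.0, 0.0]
force: [-0.7, 0.6, 0.1]
finger_gap: -0.0
gripper_force: 0.0
```

Run:
```python
from h import *
w=snap("wrist","w23");t=snap("top","top23");h=cv2.cvtColor(w["image"],cv2.COLOR_RGB2HSV);s=sense();print(np.round(s["tcp_pos"],4),s["force"],s["t"])
for p in((.608,.16,.08),(.606,.108,.08)):
    x,y=map(int,proj(w,p,True));m=np.zeros(h.shape[:2],np.uint8);m[y-22:y+15,x-22:x+22]=(h[...,2]<40)[y-22:y+15,x-22:x+22];print(x,y,[(b,plane(w,b[0],.08,True).round(3)) for b in blobs(m,20)])
ht=cv2.cvtColor(t["image"],cv2.COLOR_RGB2HSV)
for b in blobs((ht[...,1]<60)&(ht[...,2]>95),60):
    if 110<b[0][0]<262 and 175<b[0][1]<240: print(b,plane(t,b[0],.067).round(4))
def han(n):
    t=load(n);ht=cv2.cvtColor(t["image"],cv2.COLOR_RGB2HSV)
    m=np.zeros(ht.shape[:2],np.uint8);m[190:240,115:165]=((ht[...,1]<90)&(ht[...,2]>75))[190:240,115:165]
    for b in blobs(m,30): print(n,b,plane(t,b[0],.034).round(4))
han("top0");han("top23")
```

```text
[0.6059 0.2291 0.2824] [-1.21821663  0.25613963  0.53648105] 52.05
253 216 [(([256.0, 213.5], 108, [252, 206, 9, 16]), array([0.611, 0.165, 0.08 ])), (([252.4, 228.8], 20, [249, 227, 7, 4]), array([0.607, 0.144, 0.08 ]))]
251 253 [(([252.0, 249.1], 257, [249, 231, 7, 37]), array([0.606, 0.114, 0.08 ])), (([234.1, 253.8], 312, [229, 237, 18, 31]), array([0.582, 0.107, 0.08 ])), (([268.4, 254.1], 218, [258, 236, 15, 32]), array([0.628, 0.106, 0.08 ]))]
([250.7, 194.9], 187, [244, 187, 15, 16]) [ 0.5276 -0.0773  0.067 ]
([231.7, 196.1], 183, [225, 189, 15, 16]) [ 0.5228 -0.0033  0.067 ]
([228.3, 214.9], 187, [221, 208, 15, 15]) [0.4491 0.0094 0.067 ]
([249.8, 216.0], 187, [243, 209, 15, 15]) [ 0.4448 -0.0737  0.067 ]
top0 ([143.3, 213.1], 158, [133, 202, 20, 22]) [0.4605 0.3443 0.034 ]
```

Run:
```python
from h import *
s=snap("side","s24");t=load("top23");h=cv2.cvtColor(s["image"],cv2.COLOR_RGB2HSV)
m=(h[...,1]<60)&(h[...,2]>85)
print("handle exp",proj(s,(.4643-.025*.822,.3675-.025*.569,.034)),[(b,plane(s,b[0],.034).round(3)) for b in blobs(m,15) if 200<b[0][0]<255 and 135<b[0][1]<165])
for a,b in [((231.7,196.1),(249,188.2)),((250.7,194.9),(252.1,199.7)),((228.3,214.9),(229.9,187.9))]: print(tri(ray(t,*a),ray(s,*b)))
print([b for b in blobs((h[...,1]<60)&(h[...,2]>95),50) if 215<b[0][0]<265 and 170<b[0][1]<215])
```

```text
handle exp (np.float64(221.77927258475816), np.float64(146.99489739248293)) [(([220.6, 148.3], 62, [212, 145, 19, 8]), array([0.438, 0.343, 0.034]))]
(array([ 0.52321631, -0.0031623 ,  0.06347696]), np.float64(0.0002221122404107268))
(array([ 0.52646586, -0.07727957,  0.065882  ]), np.float64(0.0013403030653735826))
(array([0.44952619, 0.00960644, 0.06182674]), np.float64(0.0002491754444094869))
[([229.9, 187.9], 111, [223, 184, 15, 9]), ([249.0, 188.2], 113, [242, 184, 15, 9]), ([230.6, 200.4], 159, [223, 195, 16, 12]), ([252.1, 199.7], 144, [243, 195, 18, 11])]
```

All in place: the tins' tops are at floor-standing height, the scanner is on the mat and the lever is back at rest.

```bash
python3 -c "
from station import ticket
print(ticket.sign_off())"
```

```text
the job is handed in; nothing more can be done
None
```

I handed the job in at about 52 s: four tins upright in the crate, both labels scanned in order (the scans themselves couldn't be confirmed), scanner back on its mat, lever swung to its stop and sprung back; no verdict came back.

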